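# Rake the gauge rods into the grooved tray and against its stop

### The job

Take the rake from its green stand and, touching the rods only with the rake, comb the loose steel rods off the tray's flat shelf so that all five lie settled in the grooves, one to a groove; then comb along the grooves so that every rod ends against the yellow stop. Set the rake back on its stand as it was, and do not disturb the loose weights or the pen.

Things in the scene. Friction and masses are not known exactly. Their poses are not given: they have to be found in the camera images.
- tray: Blue grooved tray fixed to the bench; origin at its underside, midway along x. Inside: x = -115 to 115 mm, y = -166 to 204 mm; walls 6 mm thick round that, tops 32 mm above the bench. From y = -166 to 32 mm a flat raised shelf, surface 22 mm above the bench; then five grooves along x; from y = 171 to 204 mm a flat ledge, also 22 mm high, where the rake can go in behind a rod.
- grooves (a point): Middle of the floor of the middle groove, 6 mm above the bench; tray's axes. Five grooves along x over the whole inside length, centred at -56, -28, 0, 28, 56 mm in y from here, 17 mm wide. Round-topped ridges 11 mm wide, tops 22 mm above the bench, level with the shelf, part them. A settled rod is flush with the ridge tops, its axis 14 mm above the bench.
- stop (a point): Middle of the inner face of the yellow end wall (the stop, at the tray's +x end, x = +115 mm in the tray's frame), at its top, 32 mm above the bench; tray's axes.
- rake: Hand rake, 0.18 kg, same both ways round: a row along x of five steel tines (9 mm thick, 28 mm apart like the grooves, x = -56 to 56) under an orange bar (164 mm long, 16 thick, 28 to 40 mm above the tips); on it a flat black upright handle (36 mm along x, 18 thick along y, 40 to 102 mm above the tips). Origin: middle of the row, level with the tine tips; z up the handle.
- stand: Green rake stand fixed to the bench, base 176 by 60 mm; origin: middle of its underside. Rake's bar lies along x on two posts (x = -75, 75; tops 40 mm above the bench), between cheeks 26 mm apart in y, 52 mm high; 5 mm play either way. The rake starts there, its origin 12 mm above the stand's.
- rod1: Loose polished steel rod with two thin red bands, a round cylinder 16 mm in diameter and 120 mm long, about 0.17 kg; origin at its middle, on its axis; its x axis runs along its length (either way round). Starts askew on the shelf; rolls easily.
- rod2: Loose polished steel rod with two thin red bands, a round cylinder 16 mm in diameter and 120 mm long, about 0.17 kg; origin at its middle, on its axis; its x axis runs along its length (either way round). Starts askew on the shelf; rolls easily.
- rod3: Loose polished steel rod with two thin red bands, a round cylinder 16 mm in diameter and 120 mm long, about 0.17 kg; origin at its middle, on its axis; its x axis runs along its length (either way round). Starts askew on the shelf; rolls easily.
- rod4: Loose polished steel rod with two thin red bands, a round cylinder 16 mm in diameter and 120 mm long, about 0.17 kg; origin at its middle, on its axis; its x axis runs along its length (either way round). Starts askew on the shelf; rolls easily.
- rod5: Loose polished steel rod with two thin red bands, a round cylinder 16 mm in diameter and 120 mm long, about 0.17 kg; origin at its middle, on its axis; its x axis runs along its length (either way round). Starts already down in the middle groove, away from the stop.
- weight_large: Polished steel calibration weight with a knob top, large, 48 mm in diameter, 80 mm high, standing loose on the bench; origin: middle of its underside, z up. Leave alone.
- weight_mid: Polished steel calibration weight with a knob top, middle, 38 mm in diameter, 64 mm high, standing loose on the bench; origin: middle of its underside, z up. Leave alone.
- weight_small: Polished steel calibration weight with a knob top, small, 32 mm in diameter, 52 mm high, standing loose on the bench; origin: middle of its underside, z up. Leave alone.
- pen: Black pen, 140 mm long, 12 mm thick, lying loose on the bench; origin at its underside, midway. Leave alone.
- weight_block: Fixed wooden block, 170 mm (x) by 70 mm (y), with three small steel weights on it, 80 mm high in all; origin: middle of its underside. An obstacle, it may stand on either side of the tray.

How it is judged:
By the outcome, as a careful person would: the job done as asked, in the order asked, and still so for the second after the job is handed in, with the robot touching nothing.
It also fails if it takes over 67 s, if anything falls off the work surface, if the arm or the gripper's body presses on something with over 40 N, if the wrist force passes 120 N, or if a joint passes its speed limit or range.

### The arm

A 7-joint arm with a two-finger parallel gripper is mounted at the origin on the work surface. World frame = base frame: x ahead of the robot, y to its left, z up, the work surface at z = 0. Lengths are in m, angles in degrees, forces in N, time in s.
With the tool pointing down it reaches from about 0.425 to 0.875 m from the base axis. Payload 4.7 kg.
Tool frame: the origin (TCP) lies at the very end of the fingers, on their centre line; the grasp point (between the pads) lies 19 mm behind it; z points along the fingers, y is the direction in which the jaws open and shut (so a half turn about z gives the same grasp; the last joint's range is limited). The gripper opens to 87 mm and grips with 3 to 60 N. Pads are 19 mm wide; open, the fingers measure 117 mm over their backs; the gripper's body (75 mm by 190 mm) begins 51 mm behind the grasp point.
Start: joints at [-76.14, 18.392, -4.016, 83.108, 1.295, 78.541, -3.26], TCP at [0.147, 0.633, 0.223] pointing down, gripper open.
Joint ranges: [-163.93, 163.93], [-17.29, 119.83], [-79.2, 71.16], [3.27, 140.29], [-89.18, 269.18], [5.43, 117.66], [-154.24, 154.24]. Speed limits (degrees/s): [147.25, 147.25, 180, 180, 180, 180, 180].

### API

Orientations are given as [roll, pitch, yaw] about the fixed x, y, z axes, in that order (R = Rz(yaw) Ry(pitch) Rx(roll)).
In Python, from cell import monitor, imaging, ticket, spot_in, pinpoint gives the robot as it stands.
- The arm moves only by the tool servo_tool, never from a script. Its argument "targets" is a list of rows, each a list of 5 numbers: the opening in per cent of the stroke, from 0 (shut) to 100 (fully open), then the shift along the tool's x, y, z in m, then the turn about the tool's z in rad. In form: [[grip, dx, dy, dz, turn], ...]. A call has 1 to 5 rows; each row is the pose to reach, as a shift and turn from the pose commanded when the call began, along the tool's axes at that moment; what a row does not reach only later rows make up. A row lasts 1/8 s, in which the tool goes at most 62.5 mm and 10.7 degrees, less where a joint would pass 70% of its speed; a pose out of reach is approached as far as the arm can. A call with a gripper value outside its range is refused whole. The fingers move at their own pace and stop on an object; "grip_force" is the grip in N (left out, the last holds). Time passes only in rows, so rows that repeat a pose let the fingers close. It gives the time, the measured TCP pose, the force and the opening at its end, in the units of the state.
- monitor.get_obs(): the state, without advancing time (a new reading comes with each control period).
- imaging.read_camera(name): name is "scene" or "top"; returns a dict with "frame" (384x512x3 uint8, blue, green, red), "depth" (384x512 float32, m along the optical axis (not along the pixel's ray), 0 where there is no reading), "K" (3x3 intrinsics, pixels), "world_from_camera" (4x4, takes a point from camera to world coordinates). Camera axes: x right, y down, z forward; pixel columns grow to the right and rows downward; lengths in m; the calibration is good to about 2 mm. A picture is of the moment at which its call begins.
- ticket.sign_off(): hands the job in, once; it reports no verdict.
Trained networks look in the newest picture that a camera, given by its name, has taken for a name from the list of things; names that differ only in an ending like _2 or _b are one class to them, and where a whole thing is asked for, a point or a joint stands for the part that bears it (a point fixed in the world has none). Each returns a list of dicts, best first, with "confidence" (0 to 1); they miss things now and then, are a little off and sometimes report something else, mostly with a low value. They report only what shows in the picture. A call takes as long as a camera call.
- spot_in(camera, label): "at" ([column, row] in pixels, amid what is visible of it).
- pinpoint(camera, label): "at" ([column, row] in pixels: a listed point, or the origin of a listed thing).
The state is a dict: "time_s": time; "qpos": joint angles; "joint_velocities": joint speeds; "effort": joint torques, N m; "tool_pos": TCP position; "tool_rot": TCP orientation; "force": force on the tool from outside, world axes, zero at the start; "wrist_torque": the same for the moment, N m; "grip_width": finger opening in m.
Only numpy, scipy, OpenCV 4.12 (cv2) and the standard library are available. Lean on these libraries where they do the work, as an engineer would, in place of code of your own. Each camera call takes 0.05 s, during which the arm holds its last target.

## Working session

There is one attempt and no reset: what is moved stays moved. The work goes in short steps, Python scripts to look and compute and a tool call to move; the robot and the scene stay as the last step left them, time stands still between calls to the robot, and variables do not carry over. Pictures are saved under pics/ and viewed, and the job is handed in when it is done.

Besides the shell and the picture viewer there is one more tool, called after "Request:" as name(argument=value, ...), one argument or row to a line, values as JSON. servo_tool: Moves the arm, as the interface text tells. Its arguments: {"type":"object","properties":{"targets":{"type":"array","items":{"type":"array","items":{"type":"number"}}},"grip_force":{"type":"number"}},"required":["targets"]}

```bash
ls; mkdir -p pics; cat > h.py <<'E'
import numpy as np, cv2
from cell import monitor, imaging, ticket, spot_in, pinpoint
def cam(n,f=None):
    r=imaging.read_camera(n)
    if f: cv2.imwrite('pics/'+f,r['frame'])
    return r
def px2w(r,u,v,z=None,d=None):
    K=r['K'];T=r['world_from_camera']
    ray=np.array([(u-K[0,2])/K[0,0],(v-K[1,2])/K[1,1],1.])
    if z is not None:
        dw=T[:3,:3]@ray; s=(z-T[2,3])/dw[2]; return T[:3,3]+s*dw
    if d is None: d=r['depth'][int(round(v)),int(round(u))]
    return T[:3,:3]@(ray*d)+T[:3,3]
def w2px(r,p):
    T=np.linalg.inv(r['world_from_camera']);c=T[:3,:3]@np.array(p)+T[:3,3]
    q=r['K']@c; return q[:2]/q[2]
E
python3 - <<'E'
from h import *
for n in('scene','top'):
    r=cam(n,n+'0.png'); print(n,r['K'].tolist(),np.round(r['world_from_camera'],4).tolist())
    for l in ['tray','grooves','stop','rake','stand','rod1','weight_large','weight_mid','weight_small','pen','weight_block']:
        try:
            for o in pinpoint(n,l)[:6]: print(l,np.round(o['at'],1),round(o['confidence'],2),np.round(px2w(r,*o['at']),3))
        except Exception as e: print(l,e)
print(monitor.get_obs())
E
```

```text
pics
scene [[362.8044509061116, 0.0, 259.4325889531662], [0.0, 362.8044509061116, 191.5624134644654], [0.0, 0.0, 1.0]] [[-0.5788, 0.574, -0.5793, 1.0203], [0.8152, 0.4248, -0.3936, 0.3538], [0.0201, -0.7001, -0.7138, 0.6787], [0.0, 0.0, 0.0, 1.0]]
grooves [268.2 236.1] 0.95 [0.589 0.088 0.019]
grooves [209.8 193.8] 0.7 [ 0.577 -0.095  0.035]
grooves [140.5 193.2] 0.19 [ 0.666 -0.25   0.015]
stop [201.  233.3] 0.67 [ 0.674 -0.039  0.02 ]
rake [185.7 140.7] 0.74 [ 0.441 -0.308  0.016]
stand [184.5 145.5] 0.81 [ 0.45  -0.306  0.005]
rod1 [230.4 203.1] 0.88 [ 0.561 -0.043  0.021]
rod1 [233.6 214. ] 0.65 [ 0.595 -0.007  0.036]
rod1 [209.6 185. ] 0.62 [ 0.554 -0.115  0.035]
rod1 [211.2 192.3] 0.58 [ 0.572 -0.094  0.037]
rod1 [272.8 227.2] 0.51 [0.562 0.083 0.021]
rod1 [201.7 235.1] 0.38 [ 0.678 -0.033  0.022]
weight_large [139.9 189. ] 0.68 [ 0.663 -0.251  0.028]
weight_mid [340.7 320.6] 0.83 [0.67  0.312 0.014]
weight_small [339.3 202.8] 0.67 [0.384 0.168 0.004]
pen [250.9 162.2] 0.71 [ 0.387 -0.109 -0.002]
weight_block [376.3 243.2] 0.56 [0.474 0.297 0.034]
top [[428.6838413612647, 0.0, 
[... 1173 characters left out ...]
  0.024]
{'time_s': 1.2, 'qpos': array([-76.13929335,  18.39111983,  -4.01545911,  83.10737974,
         1.29309395,  78.54128046,  -3.26132239]), 'joint_velocities': array([ 0.1016847 , -0.05970385,  0.00032557, -0.0980632 ,  0.00247401,
        0.11060057, -0.1026888 ]), 'effort': array([ 8.06759135e-05, -4.91109967e+01, -4.03038142e-01, -3.12775469e+01,
       -6.35882746e-02,  3.36610212e-02,  3.71153135e-05]), 'tool_pos': array([0.1468304 , 0.63321891, 0.22259705]), 'tool_rot': array([1.79994756e+02, 1.09108890e-03, 1.66945777e+02]), 'force': array([-0.39132009,  0.29151634,  0.64204103]), 'wrist_torque': array([ 0.00352671, -0.01848905, -0.01137162]), 'grip_width': 0.08704214068150633}
```

View pictures.

```bash
python3 - <<'E'
import cv2
a=cv2.imread('pics/top0.png'); c=a[90:300,100:430]; cv2.imwrite('pics/top0c.png',cv2.resize(c,None,fx=2.4,fy=2.4,interpolation=cv2.INTER_CUBIC))
E
```

```text
(no output)
```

View pics/top0c.png

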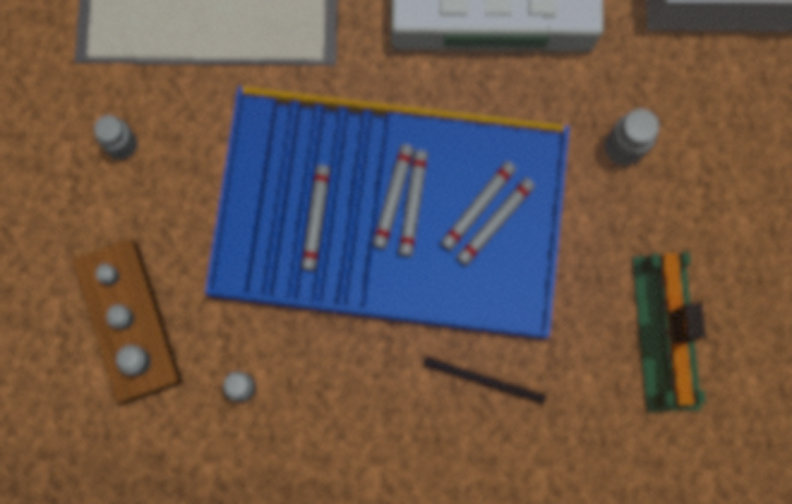

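View pics/scene0.png

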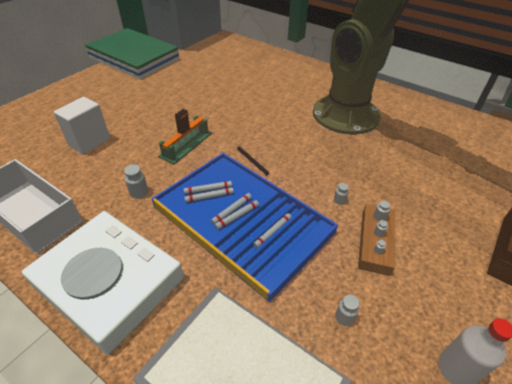

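```bash
cat >> h.py <<'E'
def rect(pts):
    (c,s,a)=cv2.minAreaRect(np.float32(pts*1000)); b=cv2.boxPoints((c,s,a))
    e=max([b[1]-b[0],b[2]-b[1]],key=np.linalg.norm)
    return np.round(c,1),np.round(s,1),round(np.degrees(np.arctan2(e[1],e[0])),2)
def maskpts(r,lo,hi,z,big=True,roi=None):
    f=cv2.resize(r['frame'],None,fx=4,fy=4,interpolation=cv2.INTER_CUBIC)
    m=cv2.inRange(cv2.cvtColor(f,cv2.COLOR_BGR2HSV),lo,hi)
    n,lab,st,_=cv2.connectedComponentsWithStats(m)
    i=1+np.argmax(st[1:,4]); cs,_=cv2.findContours(np.uint8(lab==i),cv2.RETR_EXTERNAL,cv2.CHAIN_APPROX_NONE)
    c=max(cs,key=len)[:,0,:]; c=(c+.5)/4-.5
    return np.array([px2w(r,u,v,z)[:2] for u,v in c]),st[i]
E
python3 - <<'E'
from h import *
for n in('top','scene'):
    r=cam(n)
    p,s=maskpts(r,(100,90,40),(130,255,255),.032); print(n,'blue',s,rect(p))
    p,s=maskpts(r,(8,180,100),(18,255,255),.052); print(n,'orange',s,rect(p))
    p,s=maskpts(r,(20,150,80),(32,255,255),.032); print(n,'yellow',s,rect(p))
    p,s=maskpts(r,(45,80,20),(90,255,255),.030); print(n,'green',s,rect(p))
f=cv2.imread('pics/top0.png');h=cv2.cvtColor(f,cv2.COLOR_BGR2HSV)
for u,v in [(383,226),(270,132),(200,200),(330,200),(372,240)]: print(h[v,u])
# depth: rake handle top
r=cam('top')
vv,uu=np.mgrid[0:384,0:512]
K=r['K'];T=r['world_from_camera'];d=r['depth']
P=np.stack([(uu-K[0,2])/K[0,0]*d,(vv-K[1,2])/K[1,1]*d,d],-1)@T[:3,:3].T+T[:3,3]
m=(P[...,2]>.09)&(abs(P[...,1]+.31)<.1)&(abs(P[...,0]-.44)<.12)
q=P[m];print('handle',len(q),q.mean(0),q[:,:2].min(0),q[:,:2].max(0),np.median(q[:,2]))
m=(P[...,2]>.044)&(P[...,2]<.062)&(abs(P[...,1]+.31)<.04)&(abs(P[...,0]-.44)<.12)
print('bar',m.sum(),rect(P[m][:,:2]),np.median(P[m][:,2]))
E
```

```text
top blue [   744    510    603    413 172986] (array([5.669e+02, 4.000e-01]), array([380.7, 241.6]), np.float32(83.57))
top orange [1522  934   35  102 2484] (array([ 387.4, -313.5]), array([64.2, 17.6]), np.float32(4.99))
top yellow [ 810  506  525   70 4569] (array([686.1, -13.3]), array([361.7,   9.8]), np.float32(83.55))
top green [1462  818   25   86 1383] (array([ 470.3, -281.6]), array([56.7, 14.2]), np.float32(1.23))
scene blue [   609    612    741    592 173555] (array([578. ,   4.4]), array([389. , 251.7]), np.float32(83.4))
scene orange [ 650  468  163  126 3220] (array([ 443.5, -306.6]), array([169.3,  24.8]), np.float32(3.77))
scene yellow [  615   796   459   393 14791] (array([695.2, -10.8]), array([370.3,  18.1]), np.float32(83.58))
scene green [  346    88   360   179 29373] (array([ 112.7, -940.2]), array([385.1, 256.1]), np.float32(88.49))
[ 13 147  33]
[ 13 135 132]
[109 191 152]
[111 150 141]
[65 86 68]
handle 147 [ 0.43872851 -0.30900004  0.1099603 ] [ 0.42133986 -0.32067732] [ 0.45597813 -0.30086498] 0.11239473209485618
bar 446 (array([ 439.9, -310.6]), array([164. ,  42.1]), np.float32(3.31)) 0.05099352306444438
```

```bash
cat >> h.py <<'E'
O=np.array([.5687,-.0189]);YAW=np.radians(-6.44)
EX=np.array([np.cos(YAW),np.sin(YAW)]);EY=np.array([-EX[1],EX[0]])
def t2w(x,y): return O+(x*EX+y*EY)/1000
def w2t(p): d=(np.array(p)[:2]-O)*1000; return np.array([d@EX,d@EY])
def poly(img,r,pts,k,col,x0,y0):
    q=np.array([(w2px(r,p)-[x0,y0]+.5)*k for p in pts]); cv2.polylines(img,[np.int32(np.round(q*8))],False,col,1,cv2.LINE_AA,3)
def overlay(n,f,x0,y0,w,h,k,rake=None,rods=[]):
    r=cam(n); img=cv2.resize(r['frame'][y0:y0+h,x0:x0+w],None,fx=k,fy=k,interpolation=cv2.INTER_CUBIC)
    img=cv2.convertScaleAbs(img,alpha=1.5)
    def T(pts,z,col): poly(img,r,[[*t2w(a,b),z/1000] for a,b in pts],k,col,x0,y0)
    T([(-121,-172),(121,-172),(121,210),(-121,210),(-121,-172)],32,(255,255,255))
    T([(115,-166),(115,204)],32,(0,0,255))
    for i in range(5):
        y=101.5+28*(i-2)
        for s in(-8.5,8.5): T([(-115,y+s),(115,y+s)],20,(0,255,0))
    if rake:
        cx,cy,a,z=rake; c,s=np.cos(np.radians(a)),np.sin(np.radians(a))
        R=lambda pts,zz,col: poly(img,r,[[cx+(c*u-s*v)/1000,cy+(s*u+c*v)/1000,z+zz/1000] for u,v in pts],k,col,x0,y0)
        R([(-82,-8),(82,-8),(82,8),(-82,8),(-82,-8)],40,(255,255,0))
        R([(-18,-9),(18,-9),(18,9),(-18,9),(-18,-9)],102,(255,0,255))
    for (x,y,a,z) in rods:
        c,s=np.cos(np.radians(a)),np.sin(np.radians(a))
        poly(img,r,[[x+(c*u-s*v),y+(s*u+c*v),z] for u,v in [(-.06,-.008),(.06,-.008),(.06,.008),(-.06,.008),(-.06,-.008)]],k,(0,255,255),x0,y0)
    cv2.imwrite('pics/'+f,img)
def cloud(r):
    vv,uu=np.mgrid[0:384,0:512];K=r['K'];T=r['world_from_camera'];d=r['depth']
    P=np.stack([(uu-K[0,2])/K[0,0]*d,(vv-K[1,2])/K[1,1]*d,d],-1)@T[:3,:3].T+T[:3,3]
    return P
def rods(zmin=.012):
    "grey pixels in tray, rods by colour blob; returns pixel blobs in tray coords at z"
    r=cam('top'); f=cv2.resize(r['frame'],None,fx=4,fy=4,interpolation=cv2.INTER_CUBIC)
    hsv=cv2.cvtColor(f,cv2.COLOR_BGR2HSV)
    blue=cv2.inRange(hsv,(100,90,20),(130,255,255))
    poly=np.array([(w2px(r,[*t2w(a,b),.022])+.5)*4 for a,b in[(-114,-165),(113,-165),(113,203),(-114,203)]])
    roi=np.zeros_like(blue);cv2.fillPoly(roi,[np.int32(poly)],255)
    m=roi&~blue&cv2.inRange(hsv,(0,0,60),(255,255,255)); m=cv2.morphologyEx(m,cv2.MORPH_OPEN,np.ones((7,7)))
    n,lab,st,_=cv2.connectedComponentsWithStats(m); out=[]
    for i in range(1,n):
        if st[i,4]<1200: continue
        v,u=np.where(lab==i)
        for z in(.030,.014):
            p=np.array([w2t(px2w(r,a,b,z)) for a,b in zip((u+.5)/4-.5,(v+.5)/4-.5)])
            c,s,a=rect(p/1000); 
            if z==.030: ytop=c[1]
            if (z==.03 and c[1]<34) or (z==.014 and ytop>=34):
                print('rod blob n',st[i,4],'tray c',c,'size',s,'ang',a,'z',z)
    return r,m
E
python3 - <<'E'
from h import *
r,m=rods(); cv2.imwrite('pics/m.png',m)
overlay('top','ov_top.png',180,110,230,160,3.4,(.440,-.3106,3.4,.012))
overlay('scene','ov_sc.png',140,100,210,190,3.2,(.440,-.3106,3.4,.012))
E
```

```text
rod blob n 7685 tray c [12.2  2.2] size [ 45.1 123.3] ang -8.69 z 0.03
rod blob n 3732 tray c [ 15.9 -79.3] size [ 16.  122.2] ang -31.94 z 0.03
rod blob n 4003 tray c [-17.  101.4] size [ 16.5 121.5] ang -0.05 z 0.014
rod blob n 3796 tray c [   0.3 -100.8] size [ 15.6 122.2] ang -33.96 z 0.03
```

View pics/ov_top.png

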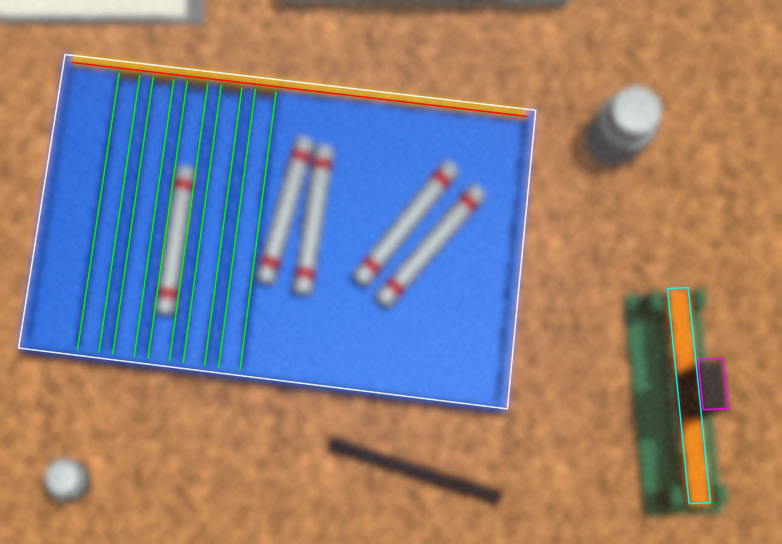

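View pics/ov_sc.png

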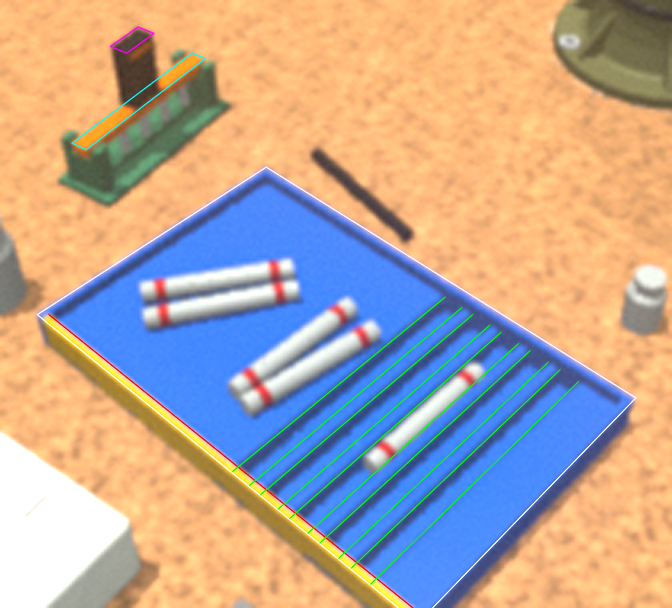

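```bash
cat >> h.py <<'E'
from scipy.spatial.transform import Rotation as Ro
def go(*wps):
    "wps: (x,y,z,yaw) world; print rows"
    o=monitor.get_obs(); p=o['tool_pos'];R=Ro.from_euler('xyz',o['tool_rot'],degrees=True).as_matrix()
    yaw0=o['tool_rot'][2]
    print('t',round(o['time_s'],2),'pos',np.round(p,4),'rot',np.round(o['tool_rot'],2),'F',np.round(o['force'],1),'g',round(o['grip_width'],4))
    for w in wps:
        d=R.T@(np.array(w[:3])-p); dy=(w[3]-yaw0+180)%360-180
        print([*map(float,np.round(d,4)),round(float(-np.radians(dy)),3)])
E
python3 - <<'E'
from h import *
go((.45,.42,.22,113),(.60,.05,.22,60))
E
```

```text
t 1.5 pos [0.1468 0.6332 0.2226] rot [180.     0.   166.95] F [ 0.   0.5 -0.6] g 0.0873
[-0.3435, -0.1392, 0.0026, 0.942]
[-0.5732, -0.4658, 0.0026, 1.867]
```

Request:
servo_tool(
  targets=[
    [100,-0.344,-0.139,0.003,0.94],
    [100,-0.344,-0.139,0.003,0.94],
    [100,-0.344,-0.139,0.003,0.94],
    [100,-0.344,-0.139,0.003,0.94],
    [100,-0.344,-0.139,0.003,0.94],
  ],
  grip_force=30,
)

```text
time_s: 2.12
tool_pos: [0.4041, 0.4525, 0.2204]
tool_rot: [180.0, -0.0, 112.9]
force: [0.5, 0.6, 0.3]
grip_width: 0.0871
```

```bash
python3 -c "
from h import *
go((.6,.05,.22,60),(.44,-.31,.2,3.5))
print(monitor.get_obs()['qpos'])"
```

```text
t 2.12 pos [0.4041 0.4525 0.2204] rot [ 1.7995e+02 -4.0000e-02  1.1289e+02] F [0.5 0.6 0.3] g 0.0871
[-0.447, 0.0239, 0.0001, 0.923]
[-0.7164, -0.2636, 0.0197, 1.909]
[-60.65215091  13.04943315  11.71254036  90.36335969  -2.71096907
  76.80750315 -25.7270992 ]
```

Request:
servo_tool(
  targets=[
    [100,-0.447,0.024,0.0,0.923],
    [100,-0.447,0.024,0.0,0.923],
    [100,-0.447,0.024,0.0,0.923],
    [100,-0.447,0.024,0.0,0.923],
    [100,-0.447,0.024,0.0,0.923],
  ],
)

```text
time_s: 2.75
tool_pos: [0.5418, 0.1719, 0.2204]
tool_rot: [180.0, -0.1, 60.0]
force: [0.6, -0.2, -0.1]
grip_width: 0.0868
```

```bash
python3 -c "
from h import *
go((.6,.05,.22,60),(.44,-.31,.2,3.5))
print(monitor.get_obs()['qpos'])"
```

```text
t 2.75 pos [0.5418 0.1719 0.2204] rot [ 1.7998e+02 -7.0000e-02  6.0040e+01] F [ 0.6 -0.2 -0.1] g 0.0868
[-0.0766, 0.1113, 0.0004, 0.001]
[-0.4684, 0.1525, 0.0199, 0.987]
[-45.35355695   8.73100133  27.99458192  96.24246762  -4.24397469
  76.00933107 -46.57523748]
```

Request:
servo_tool(
  targets=[
    [100,-0.468,0.152,0.02,0.987],
    [100,-0.468,0.152,0.02,0.987],
    [100,-0.468,0.152,0.02,0.987],
    [100,-0.468,0.152,0.02,0.987],
    [100,-0.468,0.152,0.02,0.987],
  ],
)

```text
time_s: 3.38
tool_pos: [0.4775, -0.134, 0.2076]
tool_rot: [-180.0, -0.1, 6.3]
force: [0.0, 0.8, 0.1]
grip_width: 0.0871
```

```bash
python3 -c "
from h import *
go((.44,-.31,.2,3.5),(.44,-.31,.064,3.5))
print(monitor.get_obs()['qpos'])"
```

```text
t 3.38 pos [ 0.4775 -0.134   0.2076] rot [-1.7996e+02 -9.0000e-02  6.3000e+00] F [0.  0.8 0.1] g 0.0871
[-0.0567, 0.1708, 0.0074, 0.049]
[-0.0569, 0.1709, 0.1434, 0.049]
[-31.21823985  -1.61073849  43.6434044  107.07019652   1.09134134
  74.02456154 -71.58342797]
```

Request:
servo_tool(
  targets=[
    [100,-0.057,0.171,0.0,0.049],
    [100,-0.057,0.171,0.0,0.049],
    [100,-0.057,0.171,0.0,0.049],
    [100,-0.057,0.171,0.04,0.049],
    [100,-0.057,0.171,0.08,0.049],
  ],
)

```text
time_s: 4.0
tool_pos: [0.4414, -0.3097, 0.1269]
tool_rot: [180.0, -0.1, 3.7]
force: [0.4, 0.6, -0.4]
grip_width: 0.0869
```

```bash
python3 -c "
from h import *
go((.44,-.31,.064,3.5))
cam('scene','s1.png')
print(monitor.get_obs()['qpos'])"
```

```text
t 4.0 pos [ 0.4414 -0.3097  0.1269] rot [ 1.7997e+02 -1.1000e-01  3.7300e+00] F [ 0.4  0.6 -0.4] g 0.0869
[-0.0015, 0.0002, 0.0629, 0.004]
[-16.1408407   12.78881754  54.29410552 107.95389312 -11.2906437
  65.33305512 -43.89749345]
```

Request:
servo_tool(
  targets=[
    [100,-0.001,0.0,0.04,0.004],
    [100,-0.001,0.0,0.063,0.004],
    [100,-0.001,0.0,0.063,0.004],
    [0,-0.001,0.0,0.063,0.004],
    [0,-0.001,0.0,0.063,0.004],
  ],
  grip_force=40,
)

```text
time_s: 4.68
tool_pos: [0.4412, -0.3092, 0.0658]
tool_rot: [180.0, -0.1, 3.6]
force: [-0.5, 0.7, 0.5]
grip_width: 0.0744
```

Request:
servo_tool(
  targets=[
    [0,0,0,0,0],
    [0,0,0,0,0],
    [0,0,0,0,0],
  ],
)

```text
time_s: 5.05
tool_pos: [0.4403, -0.3087, 0.0645]
tool_rot: [-180.0, -0.0, 3.6]
force: [-0.2, -0.1, -0.2]
grip_width: 0.0453
```

```bash
python3 -c "
from h import *
go((.44,-.31,.064,3.5))
overlay('scene','s2.png',140,60,120,130,4,(.440,-.3100,3.5,.012))
overlay('top','t2.png',310,170,120,110,4,(.440,-.3100,3.5,.012))
"
```

```text
t 5.05 pos [ 0.4403 -0.3087  0.0645] rot [-1.7999e+02 -2.0000e-02  3.6000e+00] F [-0.2 -0.1 -0.2] g 0.0453
[-0.0004, 0.0013, 0.0005, 0.002]
```

View pics/s2.png

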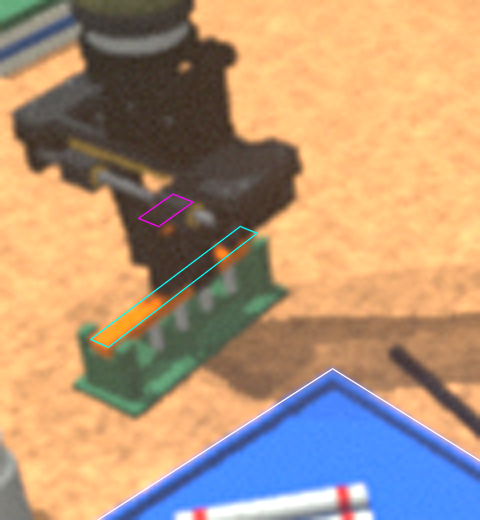

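View pics/t2.png

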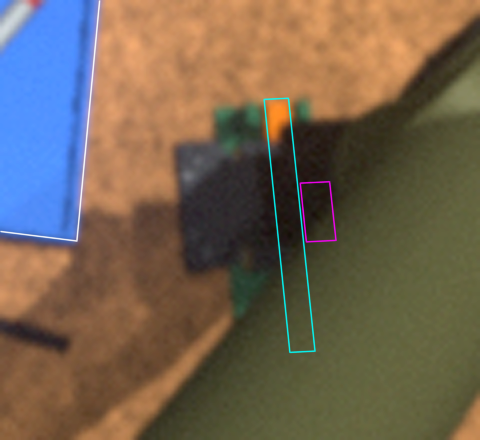

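Request:
servo_tool(
  targets=[
    [0,0,0,0,0],
    [0,0,0,0,0],
    [0,0,0,0,0],
    [0,0,0,0,0],
    [0,0,0,0,0],
  ],
)

```text
time_s: 5.78
tool_pos: [0.4402, -0.3089, 0.0644]
tool_rot: [180.0, -0.0, 3.6]
force: [-0.3, -0.9, -0.7]
grip_width: 0.0177
```

```bash
python3 -c "
from h import *
go((.44,-.31,.064,3.5))
overlay('scene','s2b.png',140,60,120,130,4,(.440,-.3100,3.5,.012))
"
```

```text
t 5.78 pos [ 0.4402 -0.3089  0.0644] rot [ 1.7998e+02 -1.0000e-02  3.5900e+00] F [-0.3 -0.9 -0.7] g 0.0177
[-0.0003, 0.0011, 0.0004, 0.002]
```

View pics/s2b.png

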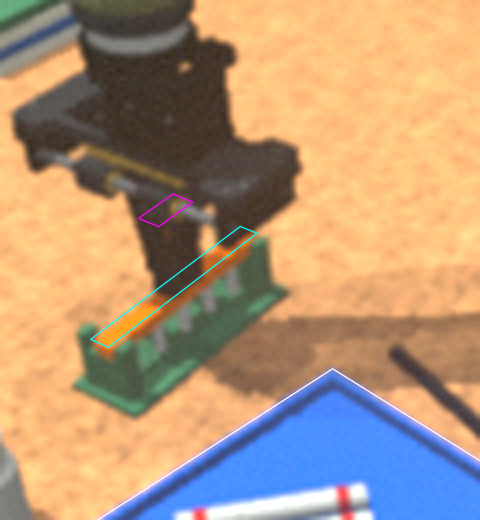

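Request:
servo_tool(
  targets=[
    [0,0,0,-0.02,0],
    [0,0,0,-0.06,0],
    [0,0,0,-0.09,0],
    [0,0,0,-0.09,0],
  ],
)

```text
time_s: 6.32
tool_pos: [0.4417, -0.3095, 0.1573]
tool_rot: [179.9, -0.3, 3.6]
force: [-0.3, -0.3, -1.8]
grip_width: 0.018
```

```bash
python3 -c "
from h import *
r=cam('top','t3.png')
for n,(a,b) in dict(A=((303,143),(267,277)),B=((323,152),(302,287)),C=((449,169),(360,277)),D=((476,192),(384,299))).items():
    q=[w2t(px2w(r,u/3.4+180-.5,v/3.4+110-.5,.030)) for u,v in(a,b)]; print(n,np.round(q,0).tolist())
go((*t2w(12,-31),.15,-20))
overlay('scene','s3.png',100,40,240,190,3,(*monitor.get_obs()['tool_pos'][:2],monitor.get_obs()['tool_rot'][2],monitor.get_obs()['tool_pos'][2]-.0524))
"
```

```text
A [[71.0, 10.0], [-41.0, 25.0]]
B [[66.0, -7.0], [-45.0, -4.0]]
C [[64.0, -109.0], [-32.0, -48.0]]
D [[48.0, -132.0], [-47.0, -69.0]]
t 6.38 pos [ 0.4408 -0.3086  0.1555] rot [-1.7998e+02 -1.4000e-01  3.6200e+00] F [ 0.6 -0.  -1.9] g 0.0178
[0.1524, -0.2484, 0.0059, 0.412]
```

View pics/s3.png

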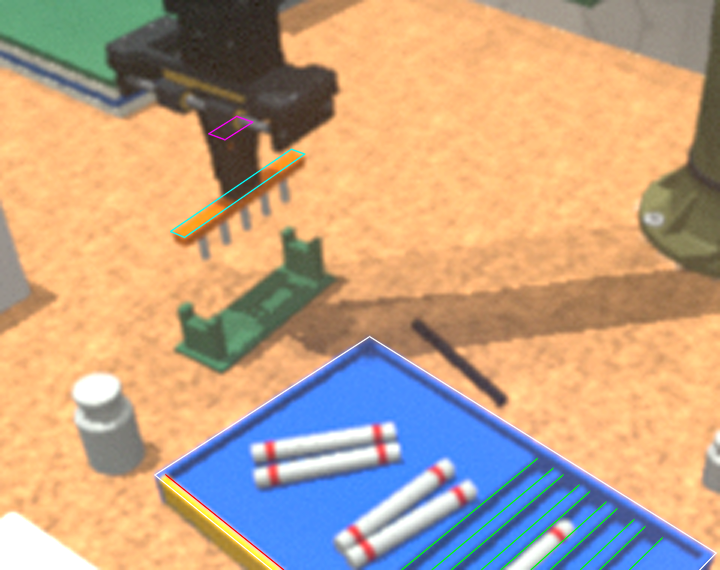

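```bash
python3 -c "
from h import *
go((*t2w(12,-27),.12,-6.4))
"
```

```text
t 6.42 pos [ 0.44   -0.3081  0.1543] rot [-1.7994e+02 -2.0000e-02  3.6200e+00] F [ 0.6 -0.1 -1.9] g 0.018
[0.1537, -0.2518, 0.0346, 0.175]
```

Request:
servo_tool(
  targets=[
    [0,0.025,-0.04,0.0,0.03],
    [0,0.06,-0.1,0.0,0.08],
    [0,0.1,-0.16,0.01,0.12],
    [0,0.135,-0.22,0.03,0.175],
    [0,0.154,-0.252,0.034,0.175],
  ],
)

```text
time_s: 7.05
tool_pos: [0.5765, -0.0469, 0.1184]
tool_rot: [180.0, 0.2, -6.5]
force: [0.7, -0.8, -0.7]
grip_width: 0.018
```

```bash
python3 -c "
from h import *
go((*t2w(12,-27),.077,-6.44))
o=monitor.get_obs();print(w2t(o['tool_pos']),o['qpos'])
"
```

```text
t 7.05 pos [ 0.5765 -0.0469  0.1184] rot [179.98   0.19  -6.47] F [ 0.7 -0.8 -0.7] g 0.018
[0.0012, 0.0, 0.0414, -0.001]
[ 10.93423144 -26.98039185] [-36.99929148  17.91043964  46.20773689 102.20311751 -14.02847088
  66.03235845 -82.84483704]
```

Request:
servo_tool(
  targets=[
    [0,0.001,0,0.02,0],
    [0,0.001,0,0.041,0],
    [0,0.001,0,0.041,0],
  ],
)

```text
time_s: 7.42
tool_pos: [0.5757, -0.0507, 0.0771]
tool_rot: [179.9, 0.3, -6.6]
force: [-0.7, -0.3, -1.6]
grip_width: 0.0179
```

```bash
cat >> h.py <<'E'
def ovl(n,f,x0,y0,w,h,k):
    o=monitor.get_obs(); overlay(n,f,x0,y0,w,h,k,(*o['tool_pos'][:2],o['tool_rot'][2],o['tool_pos'][2]-.0524))
    print('tray',np.round(w2t(o['tool_pos']),1),'tip z',round(1000*(o['tool_pos'][2]-.0524),1),'t',round(o['time_s'],2),'F',np.round(o['force'],1),'dyaw',round(o['tool_rot'][2]+6.44,2))
E
python3 -c "
from h import *
ovl('scene','s4.png',130,100,220,180,3.3)
"
```

```text
tray [ 10.5 -30.8] tip z 24.7 t 7.42 F [-0.7 -0.3 -1.6] dyaw -0.15
```

View pics/s4.png

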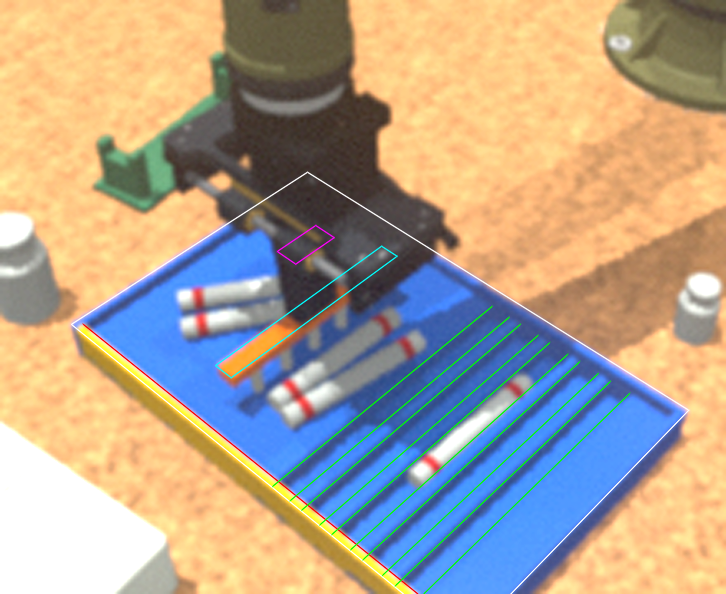

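Request:
servo_tool(
  targets=[
    [0,0,-0.006,0,0],
    [0,0,-0.012,0,0],
    [0,0,-0.018,0,0],
    [0,0,-0.024,0,0],
    [0,0,-0.03,0,0],
  ],
)

```text
time_s: 8.1
tool_pos: [0.5818, -0.0182, 0.0797]
tool_rot: [-179.9, -0.0, -6.4]
force: [-0.3, 0.8, -2.5]
grip_width: 0.0175
```

```bash
python3 -c "
from h import *
ovl('scene','s5.png',130,100,220,180,3.3)
"
```

```text
tray [13.   2.2] tip z 27.3 t 8.1 F [-0.3  0.8 -2.5] dyaw 0.02
```

View pics/s5.png

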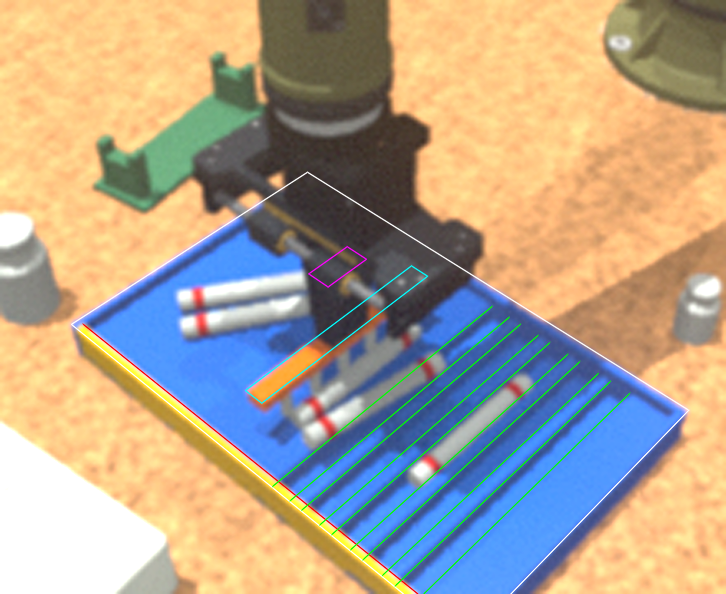

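Request:
servo_tool(
  targets=[
    [0,0,-0.006,0,0],
    [0,0,-0.012,0,0],
    [0,0,-0.018,0,0],
    [0,0,-0.024,0,0],
    [0,0,-0.03,0,0],
  ],
)

```text
time_s: 8.78
tool_pos: [0.5848, 0.0079, 0.0799]
tool_rot: [179.7, 0.0, -6.5]
force: [-3.0, -9.2, 4.4]
grip_width: 0.0177
```

```bash
python3 -c "
from h import *
ovl('scene','s6.png',130,100,220,180,3.3)
for i in range(3):
    print(cam('top')['K'][0,0]>0, monitor.get_obs()['tool_pos'])
"
```

```text
tray [13.  28.4] tip z 27.5 t 8.78 F [-3.  -9.2  4.4] dyaw -0.01
True [0.58474796 0.00773878 0.07995333]
True [0.5847652  0.00774186 0.07995536]
True [0.58477223 0.00770022 0.07997529]
```

View pics/s6.png

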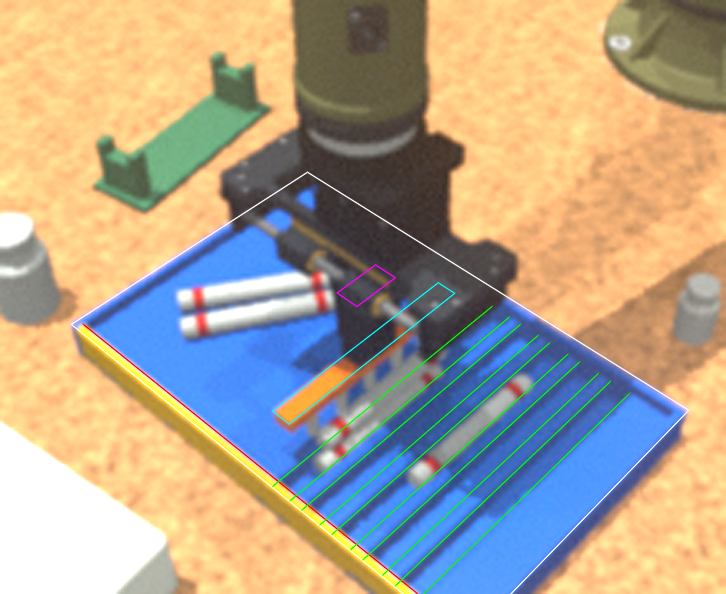

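```bash
python3 -c "
from h import *
r=cam('scene');c=cv2.resize(r['frame'][185:265,205:305],None,fx=7.5,fy=7.5,interpolation=cv2.INTER_CUBIC)
cv2.imwrite('pics/z1.png',c)
r=cam('top');c=cv2.resize(r['frame'][110:230,170:400],None,fx=3.4,fy=3.4,interpolation=cv2.INTER_CUBIC)
cv2.imwrite('pics/z1t.png',c);print(monitor.get_obs()['force'])
"
```

```text
[-1.40102511 -5.37328827  1.21753737]
```

View pics/z1.png

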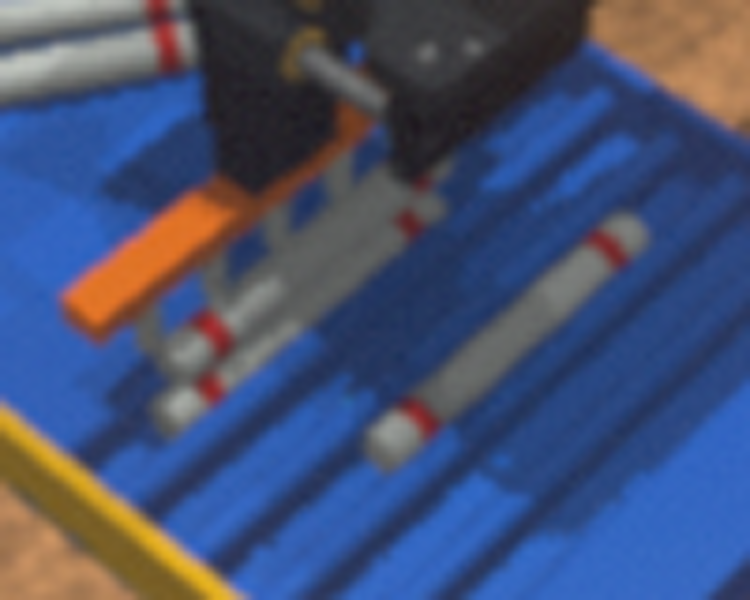

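View pics/z1t.png

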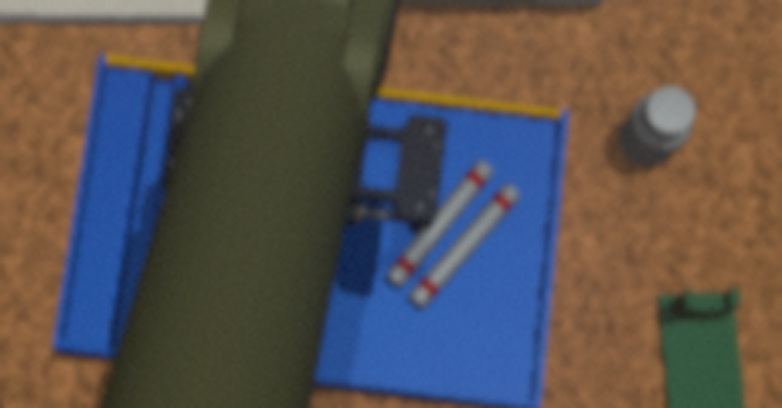

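Request:
servo_tool(
  targets=[
    [0,0,0.008,0,0],
    [0,0,0.008,0.003,0],
    [0,0,0.008,0.003,0],
  ],
)

```text
time_s: 9.45
tool_pos: [0.5839, 0.0033, 0.0762]
tool_rot: [-180.0, 0.0, -6.4]
force: [0.0, -0.1, -1.9]
grip_width: 0.0179
```

```bash
python3 -c "
from h import *
ovl('scene','s7.png',205,185,100,80,7.5)
go((*t2w(12,20),.077,-6.44))
"
```

```text
tray [12.6 23.8] tip z 23.8 t 9.45 F [ 0.  -0.1 -1.9] dyaw 0.03
t 9.5 pos [0.584  0.0034 0.0763] rot [-1.7997e+02  3.0000e-02 -6.4000e+00] F [ 0.2 -0.1 -1.7] g 0.0178
[-0.0007, 0.0038, -0.0007, 0.001]
```

View pics/s7.png

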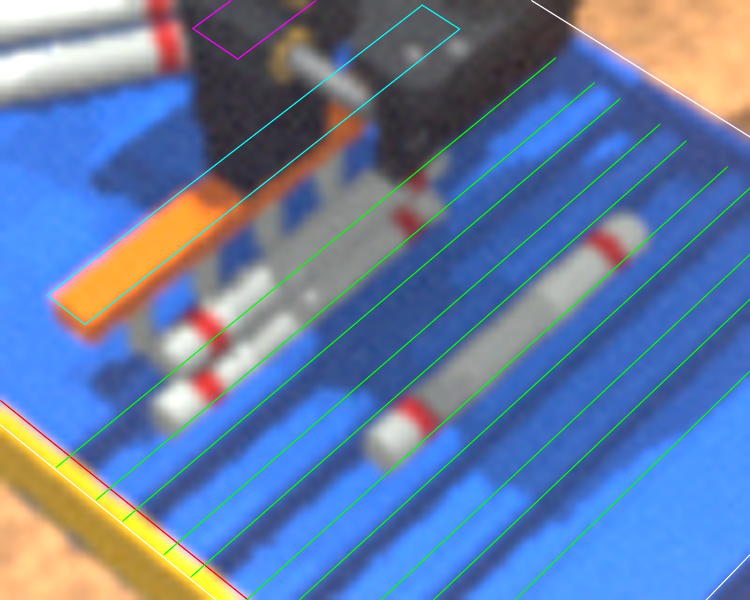

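Request:
servo_tool(
  targets=[
    [0,0,-0.005,0,0],
    [0,0,-0.009,0,0],
    [0,0,-0.013,0,0],
    [0,0,-0.017,0,0],
    [0,0,-0.021,0,0],
  ],
)

```text
time_s: 10.12
tool_pos: [0.5854, 0.0092, 0.0783]
tool_rot: [179.0, 0.0, -6.8]
force: [-7.2, -24.9, 14.1]
grip_width: 0.0186
```

```bash
python3 -c "
from h import *
ovl('scene','s8.png',205,185,100,80,7.5)
"
```

```text
tray [13.4 29.8] tip z 25.9 t 10.12 F [ -7.2 -24.9  14.1] dyaw -0.34
```

View pics/s8.png

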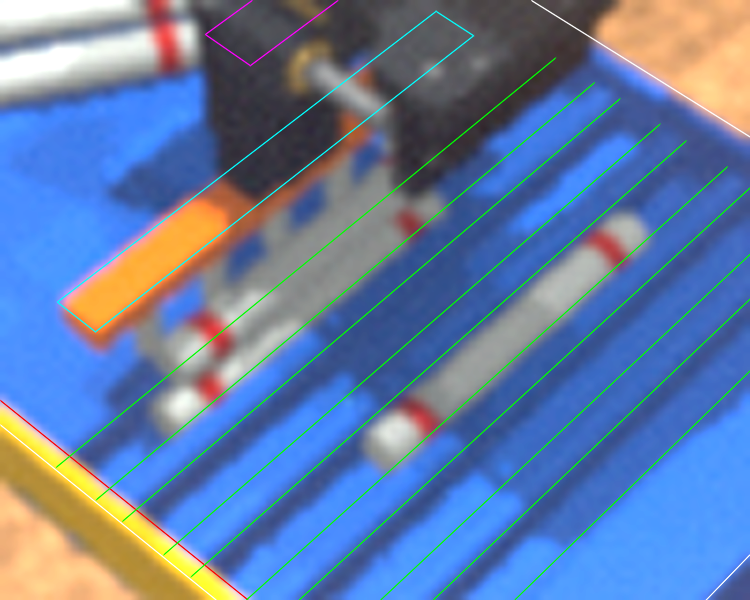

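Request:
servo_tool(
  targets=[
    [0,0,0.03,0,0],
    [0,0,0.03,-0.02,0],
    [0,0,0.03,-0.02,0],
    [0,0,0.03,-0.02,0],
  ],
)

```text
time_s: 10.68
tool_pos: [0.5834, -0.0043, 0.0966]
tool_rot: [-179.9, -0.0, -6.3]
force: [-0.5, -0.4, -2.3]
grip_width: 0.018
```

```bash
python3 -c "
from h import *
ovl('scene','s9.png',205,185,100,80,7.5)
go((*t2w(12,34),.0524+.038,-6.44),(*t2w(12,34),.0524+.035,-6.44))
"
```

```text
tray [13.  16.2] tip z 44.2 t 10.68 F [-0.5 -0.4 -2.3] dyaw 0.15
t 10.72 pos [ 0.5831 -0.0045  0.0963] rot [-1.7996e+02  2.0000e-02 -6.3000e+00] F [ 0.3 -0.1 -1. ] g 0.0181
[-0.0007, -0.0181, 0.0059, 0.002]
[-0.0006, -0.0181, 0.0089, 0.002]
```

View pics/s9.png

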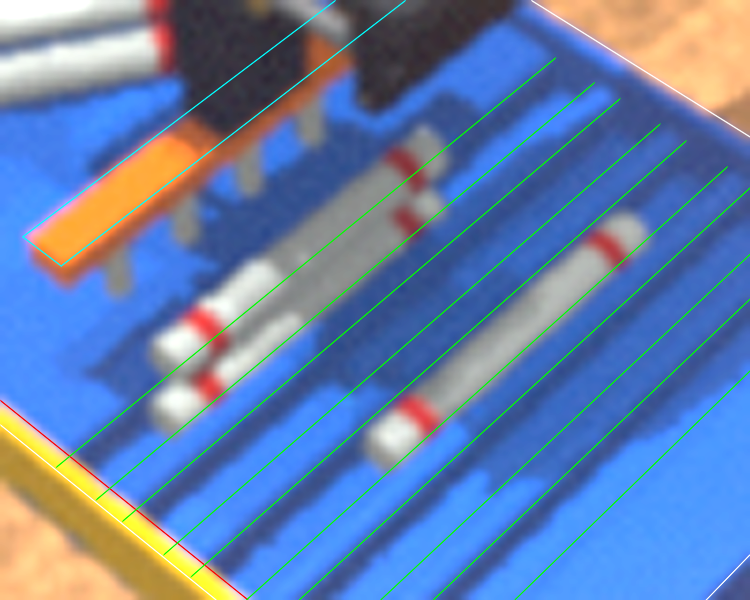

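```bash
cat >> h.py <<'E'
def prof(x0,x1,ya,yb,step=3):
    P=cloud(cam('scene')); W=P.reshape(-1,3); W=W[W[:,2]>0]; d=(W[:,:2]-O)*1000; tx=d@EX; ty=d@EY
    for y in np.arange(ya,yb,step):
        s=(tx>x0)&(tx<x1)&(abs(ty-y)<step/2)&(W[:,2]<.045)
        if s.sum()>2: print(int(y),s.sum(),np.round(1000*np.percentile(W[s,2],[20,50,80]),1))
E
python3 -c "
from h import *
prof(35,65,24,66);print();prof(-10,30,92,110)
"
```

```text
24 13 [20.2 21.1 22. ]
33 6 [32.3 33.8 34.1]
36 13 [34.  34.9 35.5]
39 10 [34.6 35.5 36. ]
42 25 [32.1 33.8 35.1]
45 35 [25.  30.  32.3]
48 22 [19.5 21.4 23.8]
51 23 [17.8 18.9 20.4]
54 8 [16.4 17.  18.5]
57 8 [20.  20.7 21.3]
60 16 [20.3 21.2 22. ]
63 23 [11.7 18.2 20.5]

92 31 [16.4 18.5 20.7]
95 7 [17.5 18.7 18.9]
98 14 [19.4 20.1 21.4]
101 16 [20.1 21.  21.5]
104 20 [19.3 20.4 21.3]
107 28 [17.6 18.9 20.2]
```

Request:
servo_tool(
  targets=[
    [0,0,-0.018,0.003,0],
    [0,0,-0.018,0.009,0],
    [0,0,-0.021,0.0095,0],
    [0,0,-0.025,0.009,0],
    [0,0,-0.029,0.0085,0],
  ],
)

```text
time_s: 11.45
tool_pos: [0.5864, 0.0211, 0.0893]
tool_rot: [179.9, 0.0, -6.4]
force: [-4.6, -3.4, 9.9]
grip_width: 0.0175
```

```bash
python3 -c "
from h import *
ovl('scene','s10.png',205,185,100,80,7.5)
"
```

```text
tray [13.1 41.8] tip z 36.9 t 11.45 F [-4.6 -3.4  9.9] dyaw 0.02
```

View pics/s10.png

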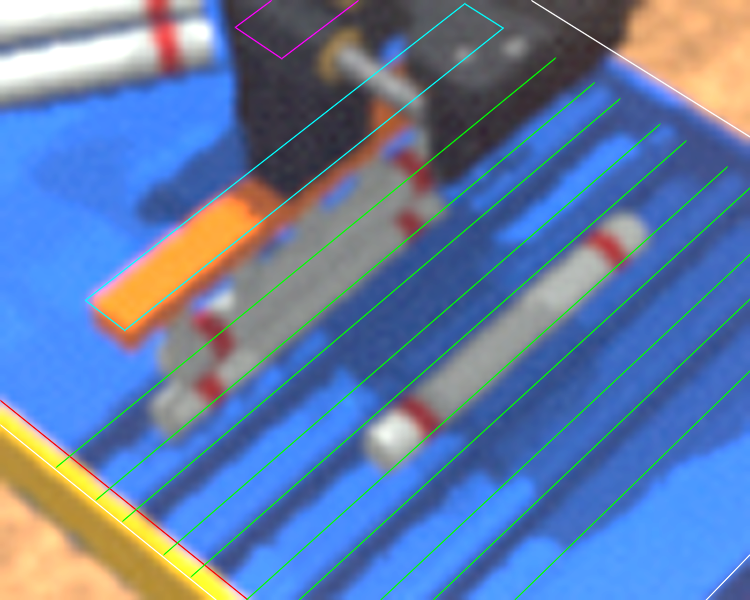

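Request:
servo_tool(
  targets=[
    [0,0,-0.003,-0.0005,0],
    [0,0,-0.006,-0.0005,0],
    [0,0,-0.009,-0.001,0],
    [0,0,-0.012,-0.001,0],
  ],
)

```text
time_s: 12.0
tool_pos: [0.5879, 0.0352, 0.0889]
tool_rot: [-180.0, -0.0, -6.4]
force: [0.3, 0.3, -0.3]
grip_width: 0.0178
```

```bash
python3 -c "
from h import *
ovl('scene','s11.png',205,185,100,80,7.5)
"
```

```text
tray [13.  55.9] tip z 36.5 t 12.0 F [ 0.3  0.3 -0.3] dyaw 0.06
```

View pics/s11.png

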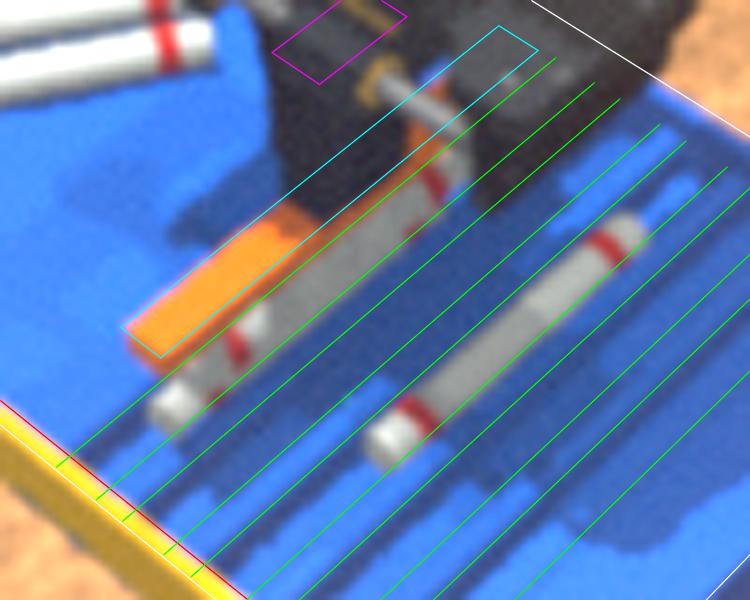

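Request:
servo_tool(
  targets=[
    [0,0,0.002,-0.004,0],
    [0,0,0.007,-0.004,0],
    [0,0,0.007,-0.001,0],
    [0,0,0.007,0.0015,0],
    [0,0,0.004,0.0015,0],
  ],
)

```text
time_s: 12.68
tool_pos: [0.5871, 0.0283, 0.0885]
tool_rot: [179.9, 0.0, -6.5]
force: [-4.1, -4.6, 9.2]
grip_width: 0.0173
```

```bash
python3 -c "
from h import *
ovl('scene','s12.png',205,185,100,80,7.5)
prof(35,65,34,80)
"
```

```text
tray [13.  48.9] tip z 36.1 t 12.68 F [-4.1 -4.6  9.2] dyaw -0.05
34 8 [18.3 19.8 22.5]
37 12 [16.4 18.7 20.8]
49 7 [34.7 35.  35.6]
52 13 [34.5 35.5 40.1]
55 19 [34.6 35.5 37.2]
58 21 [31.7 34.1 35.4]
61 42 [21.2 27.9 31.6]
64 44 [ 7.3 15.6 19.8]
67 22 [ 5.3  6.2 13.3]
70 12 [3.9 5.9 6.6]
73 15 [4.6 5.3 5.7]
76 7 [5.1 6.6 6.7]
```

View pics/s12.png

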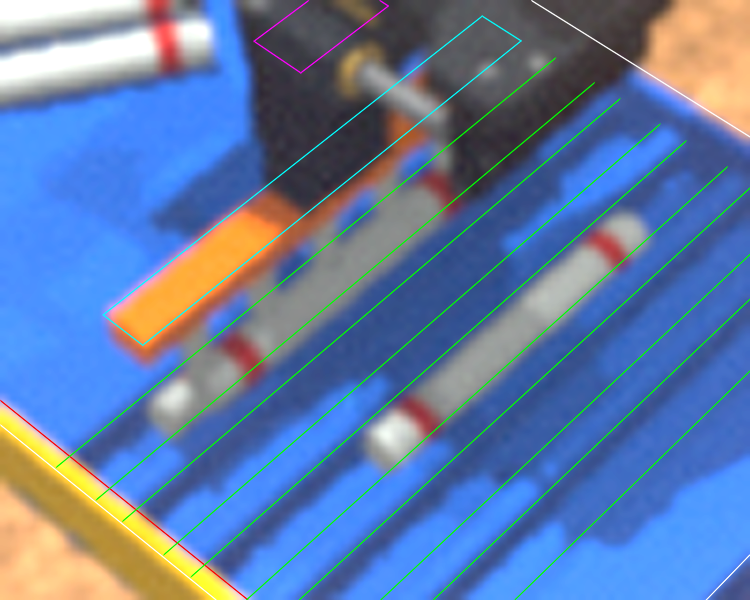

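Request:
servo_tool(
  targets=[
    [0,0,-0.003,-0.0005,0],
    [0,0,-0.006,-0.001,0],
    [0,0,-0.01,-0.001,0],
    [0,0,-0.014,-0.001,0],
    [0,0,-0.018,-0.001,0],
  ],
)

```text
time_s: 13.4
tool_pos: [0.5894, 0.0492, 0.0892]
tool_rot: [-179.9, -0.0, -6.4]
force: [-0.9, 0.9, 0.2]
grip_width: 0.0171
```

```bash
python3 -c "
from h import *
ovl('scene','s13.png',205,185,100,80,7.5)
prof(35,65,34,80)
"
```

```text
tray [13. 70.] tip z 36.8 t 13.4 F [-0.9  0.9  0.2] dyaw 0.01
64 23 [ 5.7  9.3 26.5]
67 29 [ 4.8  6.1 35.8]
70 25 [ 5.5 32.2 34.5]
73 39 [ 5.  26.8 31.8]
76 11 [ 4.5  6.2 41.2]
```

View pics/s13.png

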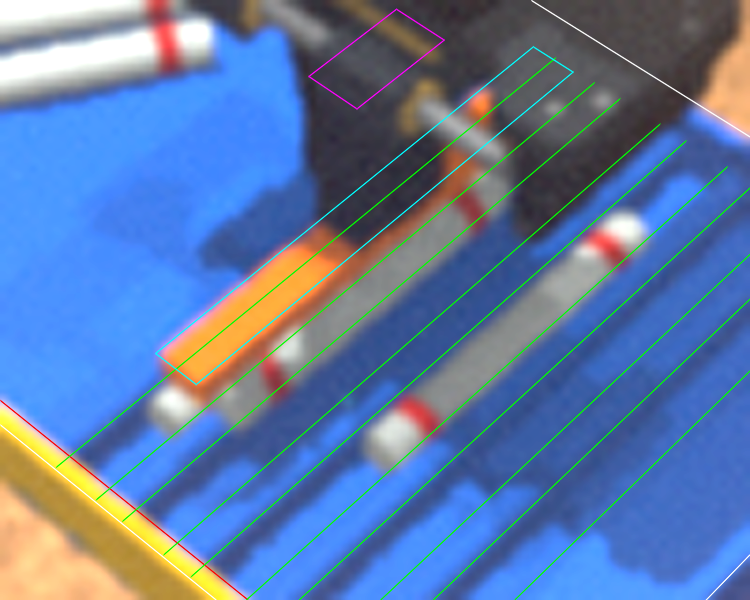

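Request:
servo_tool(
  targets=[
    [0,0,0,-0.012,0],
    [0,0,0.03,-0.03,0],
    [0,0,0.06,-0.03,0],
  ],
)

```text
time_s: 13.88
tool_pos: [0.5837, -0.0141, 0.1209]
tool_rot: [180.0, -0.2, -6.5]
force: [0.2, -1.3, -2.0]
grip_width: 0.0174
```

```bash
python3 -c "
from h import *
ovl('scene','s14.png',205,185,100,80,7.5)
prof(35,65,34,80)
"
```

```text
tray [14.4  6.4] tip z 68.5 t 13.88 F [ 0.2 -1.3 -2. ] dyaw -0.02
34 18 [18.3 19.9 21.4]
37 18 [17.1 18.2 19.4]
40 7 [17.9 19.  20.3]
43 13 [20.1 20.4 22.1]
46 13 [20.4 20.8 21.4]
49 18 [18.6 19.5 21.1]
52 21 [15.8 17.9 19.5]
58 14 [20.1 20.8 21.6]
61 16 [19.6 20.6 21.9]
64 23 [15.7 18.4 20.5]
67 7 [17.  17.8 18.6]
70 10 [20.2 20.6 20.8]
73 17 [19.6 21.1 22.4]
76 15 [19.5 20.4 21. ]
79 21 [16.7 18.7 19.7]
```

View pics/s14.png

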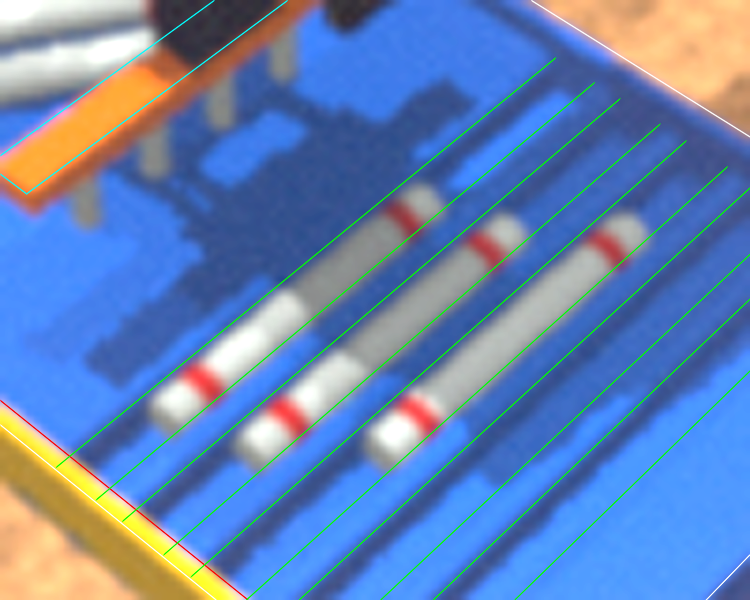

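```bash
python3 -c "
from h import *
go((*t2w(-10,-117),.118,-39.4),(*t2w(-10,-117),.077,-39.4))
print(monitor.get_obs()['qpos'])
"
```

```text
t 13.97 pos [ 0.5822 -0.0187  0.1202] rot [ 1.7984e+02 -1.2000e-01 -6.9000e+00] F [-0.3 -1.4 -2. ] g 0.0176
[-0.0224, 0.1189, 0.0025, 0.567]
[-0.0225, 0.1188, 0.0435, 0.567]
[-39.5970479   18.04388325  45.95179301 101.78314282 -13.92278284
  65.98389072 -86.257366  ]
```

Request:
servo_tool(
  targets=[
    [0,-0.005,0.04,0.0,0.18],
    [0,-0.012,0.08,0.0,0.36],
    [0,-0.022,0.122,0.0,0.567],
    [0,-0.022,0.122,0.0,0.567],
    [0,-0.022,0.122,0.0,0.567],
  ],
)

```text
time_s: 14.6
tool_pos: [0.5471, -0.1302, 0.119]
tool_rot: [-180.0, -0.0, -38.9]
force: [-0.4, 1.0, -1.3]
grip_width: 0.018
```

```bash
python3 -c "
from h import *
ovl('scene','s15.png',130,100,220,180,3.3)
go((*t2w(-10,-117),.118,-39.4),(*t2w(-10,-117),.077,-39.4))
"
```

```text
tray [  -8.9 -113.1] tip z 66.6 t 14.6 F [-0.4  1.  -1.3] dyaw -32.48
t 14.65 pos [ 0.5474 -0.1294  0.1188] rot [-179.96    0.    -38.82] F [ 0.  -0.  -1.8] g 0.0178
[0.0015, 0.0047, 0.0008, 0.01]
[0.0015, 0.0047, 0.0418, 0.01]
```

View pics/s15.png

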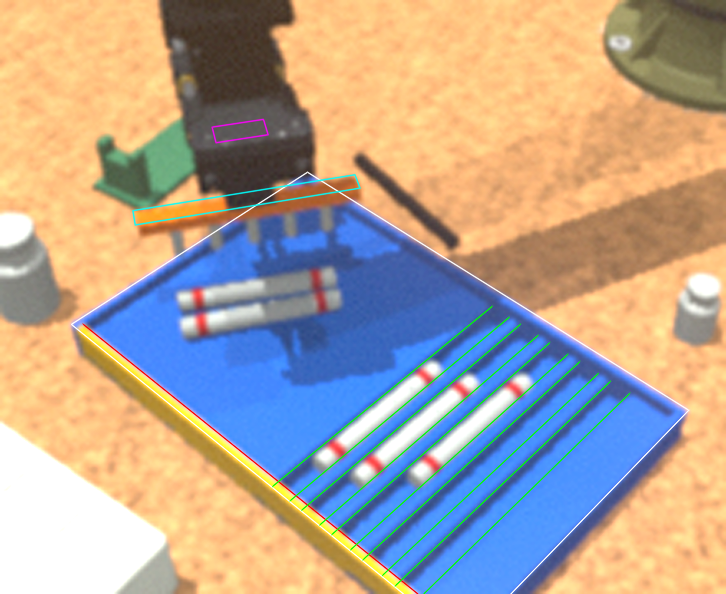

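Request:
servo_tool(
  targets=[
    [0,0.001,0.005,0.015,0.01],
    [0,0.001,0.005,0.042,0.01],
    [0,0.001,0.005,0.042,0.01],
  ],
)

```text
time_s: 15.02
tool_pos: [0.5437, -0.134, 0.0749]
tool_rot: [179.9, 0.1, -39.4]
force: [-0.7, 0.9, -1.7]
grip_width: 0.0181
```

```bash
python3 -c "
from h import *
ovl('scene','s16.png',140,110,180,150,4)
def ends(x,y,a):
    c,s=np.cos(np.radians(a)),np.sin(np.radians(a)); return (x-60*c,y-60*s),(x+60*c,y+60*s)
def T(x,y,a): return (*t2w(x,y),.077,-6.44+a)
# pivot about low-x end
p=np.array([-60,-85])
L=[]
for a in(-28,-22,-16,-10,-4):
    c,s=np.cos(np.radians(a)),np.sin(np.radians(a)); L.append(T(*(p+60*np.array([c,s])),a)); print(p+60*np.array([c,s]))
go(*L)
"
```

```text
tray [ -11.9 -117.1] tip z 22.5 t 15.03 F [-0.7  0.9 -1.7] dyaw -33.0
[  -7.02314443 -113.16829377]
[  -4.36896873 -107.4763956 ]
[  -2.32429824 -101.53824135]
[ -0.91153482 -95.41889066]
[ -0.14615698 -89.18538842]
t 15.07 pos [ 0.5438 -0.1342  0.0756] rot [ 1.799e+02  1.100e-01 -3.945e+01] F [ 0.5 -0.2 -2.3] g 0.0178
[0.0017, -0.0061, -0.0014, -0.087]
[0.0008, -0.0123, -0.0014, -0.192]
[-0.0007, -0.0184, -0.0014, -0.297]
[-0.0028, -0.0243, -0.0014, -0.402]
[-0.0056, -0.0299, -0.0014, -0.506]
```

View pics/s16.png

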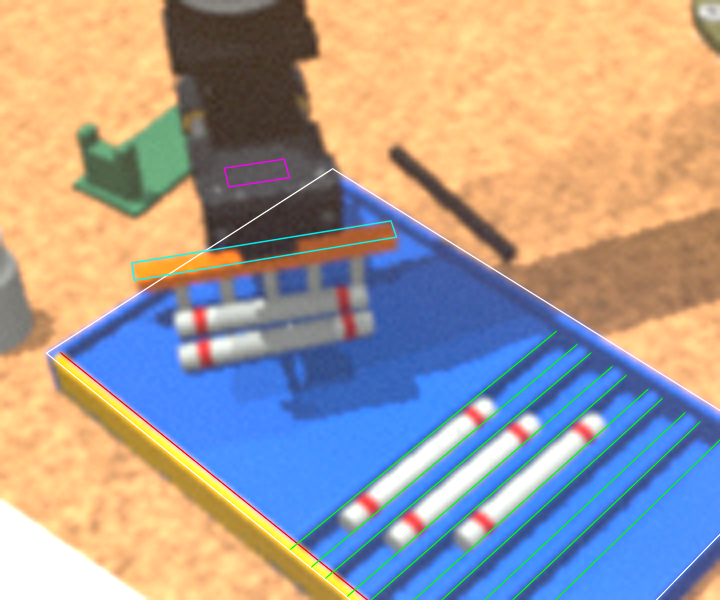

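Request:
servo_tool(
  targets=[
    [0,0.001,-0.004,-0.001,-0.05],
    [0,0.001,-0.007,-0.001,-0.1],
    [0,0.001,-0.011,-0.001,-0.155],
    [0,0.0005,-0.014,-0.001,-0.21],
    [0,0,-0.0175,-0.001,-0.265],
  ],
)

```text
time_s: 15.7
tool_pos: [0.5556, -0.1214, 0.078]
tool_rot: [180.0, 0.0, -24.2]
force: [0.0, -0.7, -0.8]
grip_width: 0.0171
```

```bash
python3 -c "
from h import *
ovl('scene','s17.png',140,110,180,150,4)
go((*t2w(-1,-95),.077,-16.44),(*t2w(0,-87),.077,-6.44),(*t2w(0,-77),.077,-6.44))
"
```

```text
tray [  -1.5 -103.3] tip z 25.6 t 15.7 F [ 0.  -0.7 -0.8] dyaw -17.76
t 15.75 pos [ 0.556  -0.1206  0.078 ] rot [179.99  -0.   -24.06] F [ 0.5  0.2 -1.7] g 0.0177
[-0.0021, -0.0072, 0.001, -0.133]
[-0.0036, -0.0152, 0.001, -0.308]
[-0.0066, -0.0247, 0.001, -0.308]
```

View pics/s17.png

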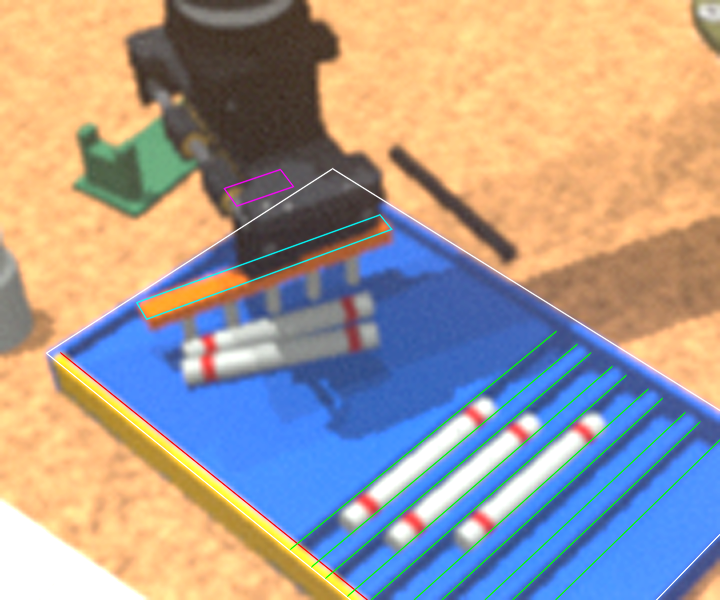

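Request:
servo_tool(
  targets=[
    [0,-0.001,-0.004,0.001,-0.06],
    [0,-0.0015,-0.008,0.001,-0.12],
    [0,-0.002,-0.012,0.001,-0.18],
    [0,-0.003,-0.016,0.001,-0.24],
    [0,-0.005,-0.02,0.001,-0.308],
  ],
)

```text
time_s: 16.38
tool_pos: [0.5597, -0.1013, 0.0771]
tool_rot: [180.0, -0.0, -6.6]
force: [-0.7, -1.0, -0.9]
grip_width: 0.0175
```

```bash
python3 -c "
from h import *
ovl('scene','s18.png',140,110,180,150,4)
go((*t2w(0,-77),.077,-6.44))
"
```

```text
tray [  0.3 -82.9] tip z 24.7 t 16.38 F [-0.7 -1.  -0.9] dyaw -0.15
t 16.43 pos [ 0.5596 -0.1002  0.077 ] rot [-179.99   -0.     -6.42] F [-0.   0.6 -1.3] g 0.018
[-0.0001, -0.0048, -0.0, 0.0]
```

View pics/s18.png

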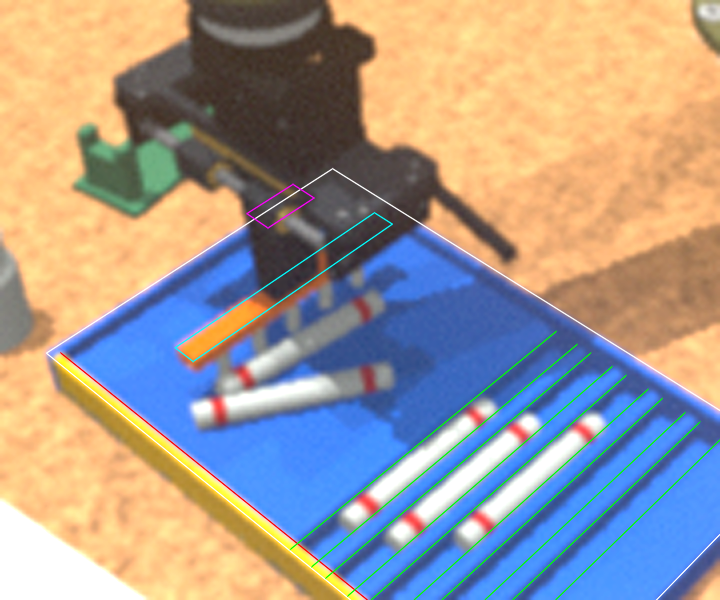

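Request:
servo_tool(
  targets=[
    [0,0,-0.006,0,0],
    [0,0,-0.012,0,0],
    [0,0,-0.018,0,0],
    [0,0,-0.024,0,0],
    [0,0,-0.03,0,0],
  ],
)

```text
time_s: 17.05
tool_pos: [0.563, -0.0708, 0.0767]
tool_rot: [180.0, -0.0, -6.7]
force: [-1.3, -2.4, -0.1]
grip_width: 0.018
```

```bash
python3 -c "
from h import *
ovl('scene','s19.png',140,110,180,150,4)
"
```

```text
tray [  0.2 -52.2] tip z 24.3 t 17.05 F [-1.3 -2.4 -0.1] dyaw -0.22
```

View pics/s19.png

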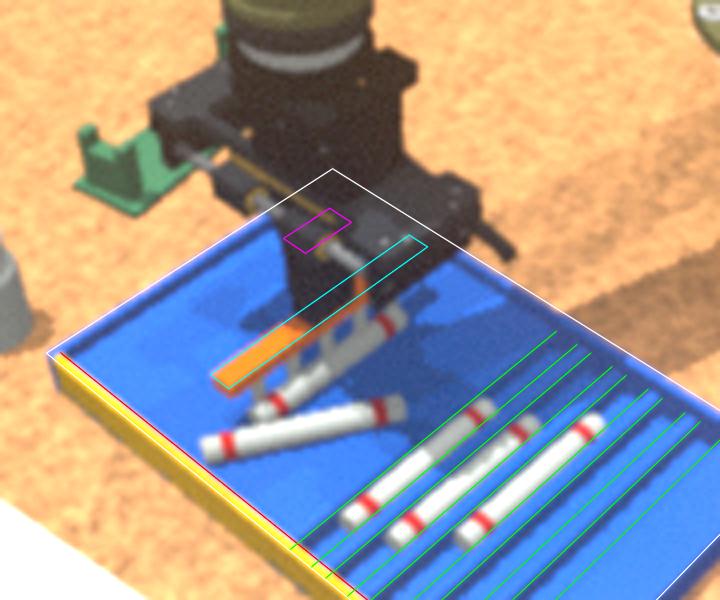

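Request:
servo_tool(
  targets=[
    [0,0.003,-0.005,0,0],
    [0,0.006,-0.01,0,0],
    [0,0.009,-0.015,0,0],
    [0,0.012,-0.02,0,0],
    [0,0.015,-0.025,0,0],
  ],
)

```text
time_s: 17.73
tool_pos: [0.5807, -0.0478, 0.0764]
tool_rot: [180.0, 0.0, -6.7]
force: [-1.9, -2.3, -1.1]
grip_width: 0.018
```

```bash
python3 -c "
from h import *
ovl('scene','s20.png',140,110,180,150,4)
"
```

```text
tray [ 15.2 -27.4] tip z 24.0 t 17.73 F [-1.9 -2.3 -1.1] dyaw -0.24
```

View pics/s20.png

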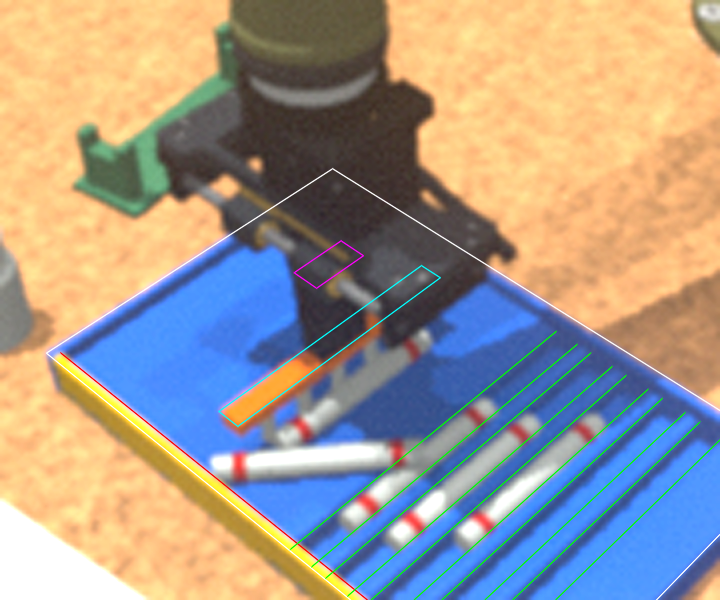

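```bash
cat >> h.py <<'E'
def shelfrods(zlo=.0275,zhi=.042):
    P=cloud(cam('scene')); f=imaging.read_camera('scene')['frame'].astype(int)
    W=P.reshape(-1,3); B=f.reshape(-1,3); d=(W[:,:2]-O)*1000; tx=d@EX; ty=d@EY
    s=(W[:,2]>zlo)&(W[:,2]<zhi)&(abs(tx)<113)&(ty>-164)&(ty<200)&((B[:,0]-B[:,2])<60)
    g=np.zeros((400,240),np.uint8)
    for x,y in zip(tx[s],ty[s]): g[int(y+180),int(x+120)]=255
    g=cv2.morphologyEx(g,cv2.MORPH_CLOSE,np.ones((5,5)))
    n,lab,st,_=cv2.connectedComponentsWithStats(g)
    for i in range(1,n):
        if st[i,4]>150:
            v,u=np.where(lab==i); c,sz,a=rect(np.stack([u-120,v-180],1)/1000.); print('c',c,'size',sz,'ang',a,'n',st[i,4])
E
python3 -c "
from h import *
shelfrods()
r=cam('scene');c=cv2.resize(r['frame'][185:265,185:305],None,fx=6.5,fy=6.5,interpolation=cv2.INTER_CUBIC)
cv2.imwrite('pics/z2.png',c)
"
```

```text
c [67.4 11.7] size [ 16.5 118.8] ang -42.8 n 1326
c [ 14.5 -15.7] size [ 23.9 121.4] ang -1.36 n 1372
```

View pics/z2.png

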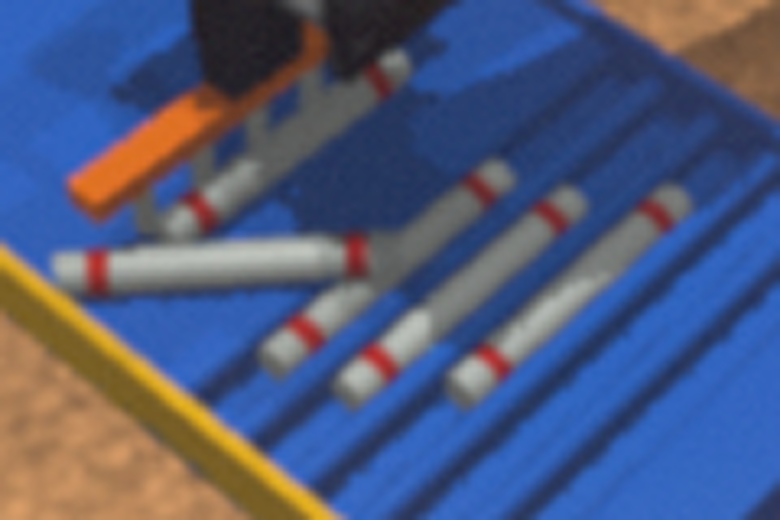

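Request:
servo_tool(
  targets=[
    [0,0,0.002,-0.026,0],
    [0,-0.01,-0.005,-0.028,0],
    [0,-0.03,-0.032,-0.028,0],
    [0,-0.03,-0.032,-0.028,0],
    [0,-0.03,-0.032,0,0],
  ],
)

```text
time_s: 18.55
tool_pos: [0.5565, -0.0113, 0.0779]
tool_rot: [-179.9, -0.3, -6.6]
force: [-1.0, 0.5, -3.0]
grip_width: 0.0179
```

```bash
python3 -c "
from h import *
ovl('scene','s21.png',140,110,180,150,4)
"
```

```text
tray [-13.    6.2] tip z 25.5 t 18.55 F [-1.   0.5 -3. ] dyaw -0.12
```

View pics/s21.png

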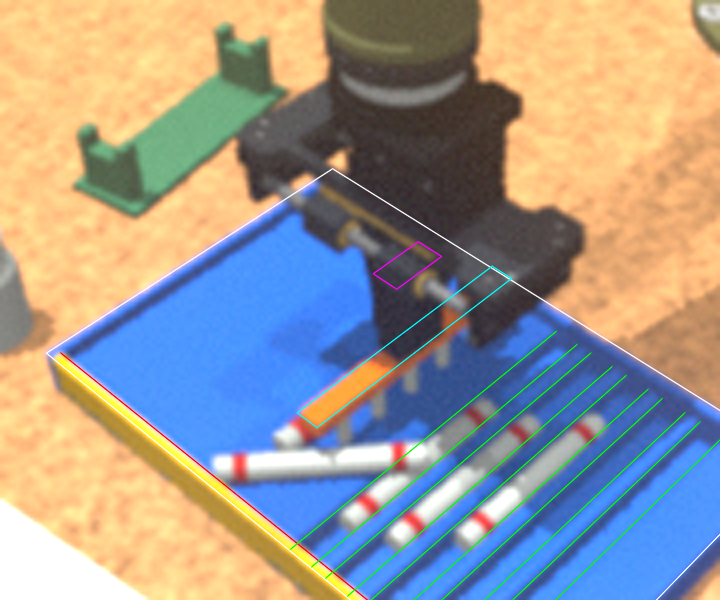

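Request:
servo_tool(
  targets=[
    [0,0,0.008,0,0],
    [0,0,0.018,0,0],
    [0,0,0.029,0,0],
    [0,0,0.04,0,0],
    [0,0,0.05,0,0],
  ],
)

```text
time_s: 19.23
tool_pos: [0.5488, -0.0634, 0.0768]
tool_rot: [-180.0, -0.0, -6.7]
force: [-0.1, 1.1, -1.4]
grip_width: 0.0181
```

```bash
python3 -c "
from h import *
ovl('scene','s22.png',140,110,180,150,4)
shelfrods()
"
```

```text
tray [-14.7 -46.4] tip z 24.4 t 19.23 F [-0.1  1.1 -1.4] dyaw -0.26
c [ 61.5 -61.5] size [24.4 16.1] ang 2.6 n 200
c [66.8 11.2] size [ 16.7 119.1] ang -42.32 n 1317
```

View pics/s22.png

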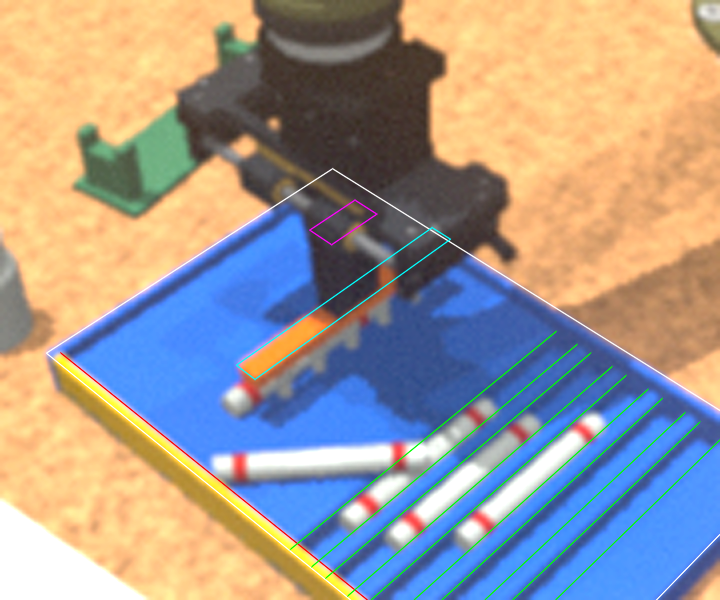

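Request:
servo_tool(
  targets=[
    [0,0.004,-0.006,0,0.03],
    [0,0.025,-0.011,0,0.12],
    [0,0.045,-0.015,0,0.227],
    [0,0.059,-0.015,0,0.227],
    [0,0.059,-0.016,0,0.227],
  ],
)

```text
time_s: 20.0
tool_pos: [0.61, -0.053, 0.0763]
tool_rot: [179.9, -0.0, -19.6]
force: [-0.5, -0.6, -1.6]
grip_width: 0.0181
```

```bash
python3 -c "
from h import *
ovl('scene','s23.png',140,110,180,150,4)
shelfrods()
"
```

```text
tray [ 44.9 -29.3] tip z 23.9 t 20.0 F [-0.5 -0.6 -1.6] dyaw -13.11
c [ 55.6 -69. ] size [11.3 35.1] ang -3.18 n 222
c [67.1 11.4] size [ 16.8 118.6] ang -41.08 n 1357
```

View pics/s23.png

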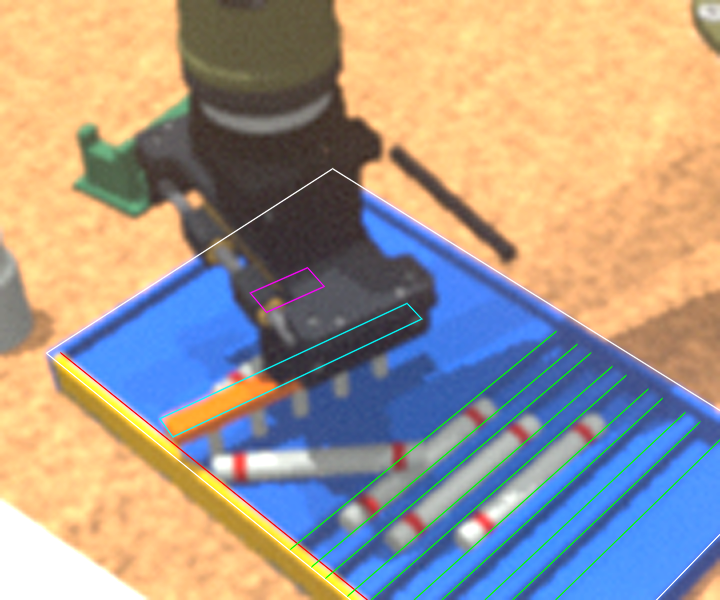

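Request:
servo_tool(
  targets=[
    [0,-0.002,-0.007,0,0],
    [0,-0.0045,-0.0135,0,0],
    [0,-0.007,-0.02,0,0],
    [0,-0.009,-0.027,0,0],
    [0,-0.0115,-0.0335,0,0],
  ],
)

```text
time_s: 20.78
tool_pos: [0.61, -0.0171, 0.0767]
tool_rot: [-180.0, -0.0, -19.6]
force: [0.7, -0.9, -2.0]
grip_width: 0.0175
```

```bash
python3 -c "
from h import *
ovl('scene','s24.png',140,110,180,150,4)
shelfrods()
"
```

```text
tray [40.8  6.4] tip z 24.3 t 20.77 F [ 0.7 -0.9 -2. ] dyaw -13.21
c [ 43. -67.] size [16. 62.] ang 0.0 n 725
c [59.2 28.8] size [ 22.4 119.8] ang -32.01 n 1416
```

View pics/s24.png

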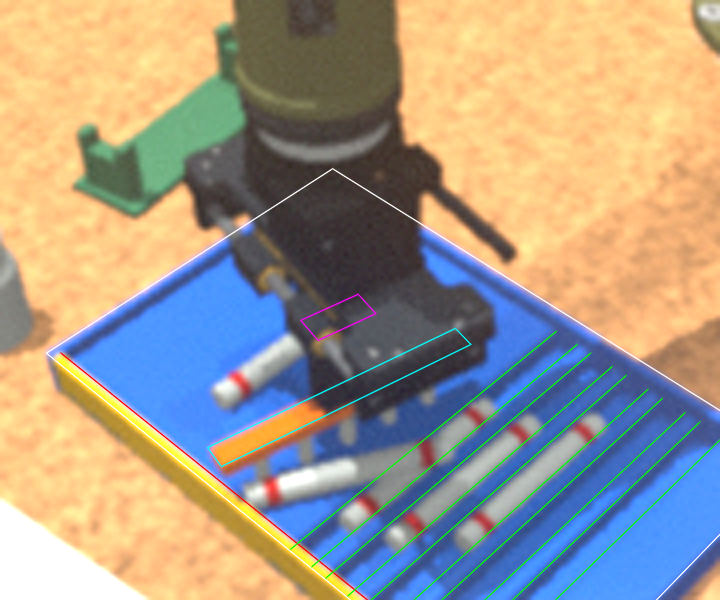

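Request:
servo_tool(
  targets=[
    [0,-0.002,-0.007,0,0],
    [0,-0.0045,-0.0135,0,0],
    [0,-0.007,-0.02,0,0],
    [0,-0.009,-0.027,0,0],
    [0,-0.0115,-0.0335,0,0],
  ],
)

```text
time_s: 21.55
tool_pos: [0.6104, 0.0183, 0.0767]
tool_rot: [-180.0, -0.0, -19.7]
force: [0.3, -1.0, -0.5]
grip_width: 0.0179
```

```bash
python3 -c "
from h import *
ovl('scene','s25.png',180,150,150,125,5)
shelfrods()
"
```

```text
tray [37.2 41.6] tip z 24.3 t 21.55 F [ 0.3 -1.  -0.5] dyaw -13.22
c [ 31.  -66.5] size [15. 86.] ang 0.0 n 935
c [54.4 50.5] size [ 22.7 119.2] ang -13.45 n 1545
```

View pics/s25.png

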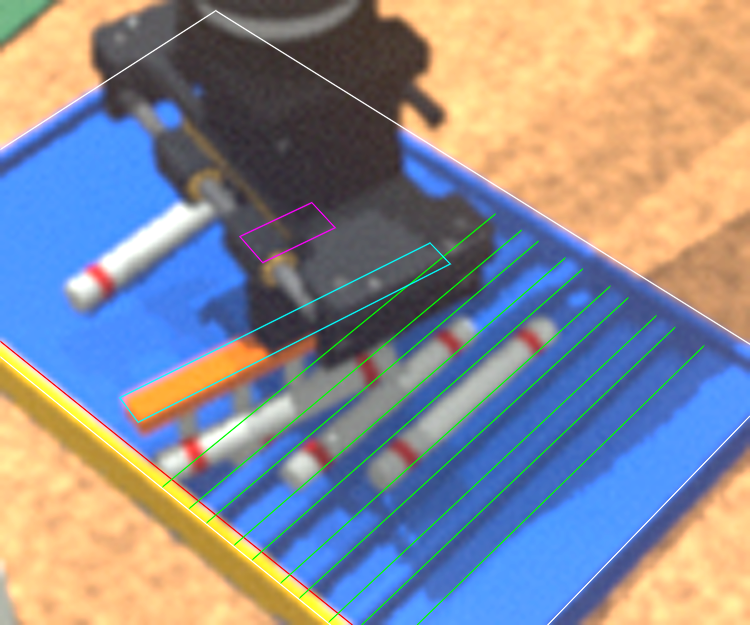

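Request:
servo_tool(
  targets=[
    [0,-0.002,-0.007,0,0],
    [0,-0.0045,-0.0135,0,0],
    [0,-0.007,-0.02,0,0],
    [0,-0.009,-0.027,0,0],
    [0,-0.0115,-0.0335,0,0],
  ],
)

```text
time_s: 22.32
tool_pos: [0.6108, 0.0537, 0.0766]
tool_rot: [-180.0, -0.0, -19.6]
force: [-1.0, -2.3, -1.7]
grip_width: 0.0178
```

```bash
python3 -c "
from h import *
ovl('scene','s26.png',180,150,150,125,5)
shelfrods()
"
```

```text
tray [33.6 76.9] tip z 24.2 t 22.32 F [-1.  -2.3 -1.7] dyaw -13.21
c [ 24.5 -66.5] size [15. 99.] ang 0.0 n 1061
c [54.9 83.9] size [ 23.5 119.1] ang -14.04 n 1383
```

View pics/s26.png

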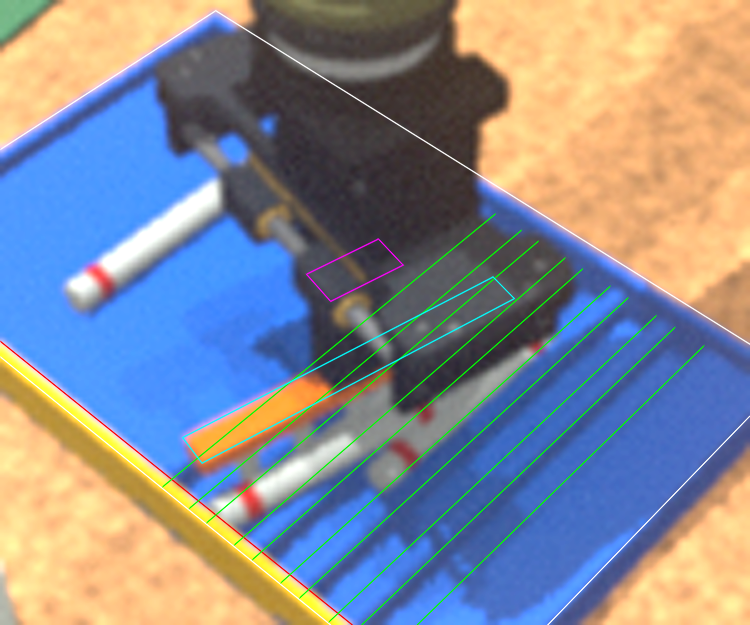

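Request:
servo_tool(
  targets=[
    [0,-0.002,-0.007,0,0],
    [0,-0.0045,-0.0135,0,0],
    [0,-0.007,-0.02,0,0],
    [0,-0.009,-0.027,0,0],
    [0,-0.0115,-0.0335,0,0],
  ],
)

```text
time_s: 23.1
tool_pos: [0.6112, 0.0889, 0.0766]
tool_rot: [180.0, -0.0, -19.7]
force: [0.4, -1.2, -1.0]
grip_width: 0.0176
```

```bash
python3 -c "
from h import *
ovl('scene','s27.png',180,150,150,125,5)
shelfrods()
print(monitor.get_obs()['qpos'])
"
```

```text
tray [ 30.1 111.8] tip z 24.2 t 23.1 F [ 0.4 -1.2 -1. ] dyaw -13.23
c [ 19.9 -66.8] size [107.9  16.8] ang 0.88 n 1219
c [ 60.4 116. ] size [ 24.4 106.3] ang -12.14 n 1426
[ -45.65724881   25.61891757   43.80225021   98.84094006  -19.63000247
   63.45845209 -105.3267471 ]
```

View pics/s27.png

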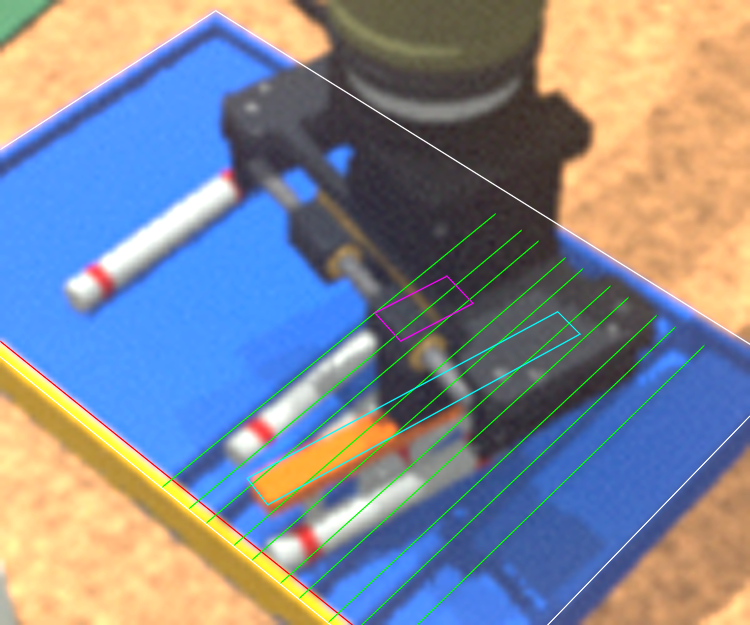

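Request:
servo_tool(
  targets=[
    [0,-0.0005,-0.0025,0,-0.08],
    [0,-0.001,-0.005,0,-0.16],
    [0,-0.0015,-0.0065,0,-0.23],
    [0,-0.002,-0.009,0,-0.23],
  ],
)

```text
time_s: 23.75
tool_pos: [0.6123, 0.0982, 0.0766]
tool_rot: [-179.9, 0.0, -6.5]
force: [0.3, 0.4, -2.5]
grip_width: 0.0178
```

```bash
python3 -c "
from h import *
ovl('scene','s28.png',180,150,150,125,5)
shelfrods()
"
```

```text
tray [ 30.2 121.2] tip z 24.2 t 23.75 F [ 0.3  0.4 -2.5] dyaw -0.09
c [ 27.4 -66.9] size [16.4 93. ] ang -2.12 n 1099
```

View pics/s28.png

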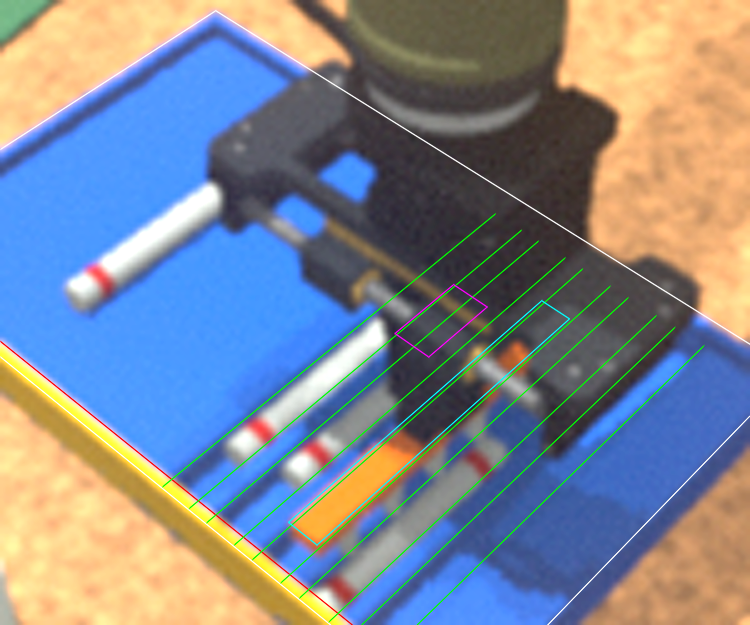

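Request:
servo_tool(
  targets=[
    [0,0,0,-0.03,0],
    [0,-0.005,0.05,-0.035,0],
    [0,-0.01,0.11,-0.035,0],
    [0,-0.015,0.165,-0.035,0],
    [0,-0.02,0.216,-0.035,0],
  ],
)

```text
time_s: 24.52
tool_pos: [0.5675, -0.1168, 0.1119]
tool_rot: [-180.0, -0.0, -6.6]
force: [0.7, -0.6, -1.5]
grip_width: 0.018
```

```bash
python3 -c "
from h import *
imaging.read_camera('top')
ovl('scene','s29.png',140,110,180,150,4)
shelfrods(); prof(60,90,118,165,3)
"
```

```text
tray [   8.1 -107.3] tip z 60.0 t 24.57 F [-2.6 -6.8 -1.5] dyaw -0.68
c [ 14. -67.] size [ 16. 120.] ang 0.0 n 1348
118 18 [19.6 20.7 22. ]
121 27 [15.3 16.9 19.6]
124 8 [17.9 19.1 19.9]
127 11 [19.4 20.7 21.5]
130 17 [20.9 21.5 22.5]
133 19 [19.  20.3 21.3]
136 25 [17.2 18.1 19.5]
139 8 [18.2 18.4 19.8]
142 12 [20.9 21.4 22.3]
145 19 [20.2 21.1 22. ]
148 45 [ 9.2 16.8 19.3]
151 22 [ 4.8  5.4 11. ]
154 19 [4.9 6.1 6.8]
157 18 [4.3 5.4 6.1]
160 15 [4.7 5.5 7.5]
163 3 [6.4 6.5 6.7]
```

View pics/s29.png

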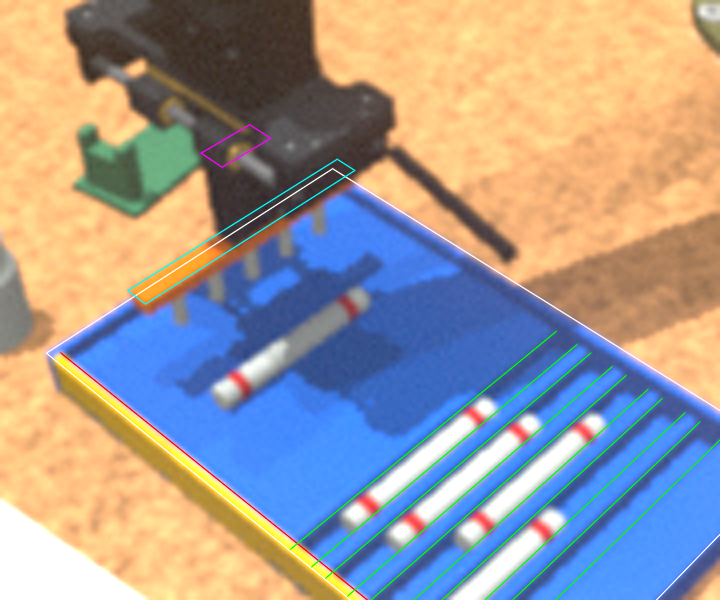

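Request:
servo_tool(
  targets=[
    [0,0,0.003,0,0.11],
    [0,0,0.003,0.012,0.227],
    [0,0,0.003,0.035,0.227],
    [0,0,0.003,0.035,0.227],
  ],
)

```text
time_s: 25.28
tool_pos: [0.5672, -0.1155, 0.0753]
tool_rot: [180.0, 0.2, -19.3]
force: [-0.3, 0.1, -0.9]
grip_width: 0.0179
```

```bash
python3 -c "
from h import *
ovl('scene','s30.png',140,110,180,150,4)
"
```

```text
tray [  9.4 -96.1] tip z 22.9 t 25.27 F [-0.3  0.1 -0.9] dyaw -12.89
```

View pics/s30.png

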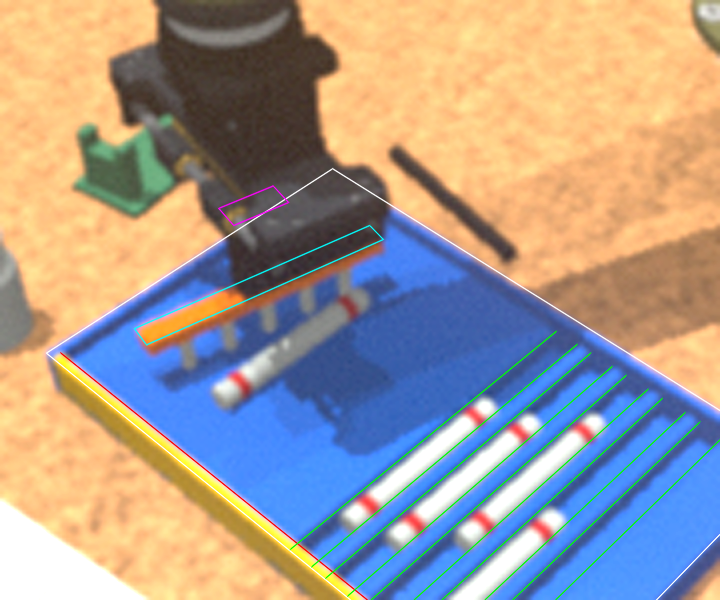

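Request:
servo_tool(
  targets=[
    [0,-0.0015,-0.007,-0.0005,0],
    [0,-0.003,-0.0135,-0.0005,0],
    [0,-0.0045,-0.0205,-0.0005,0],
    [0,-0.006,-0.027,-0.0005,0],
    [0,-0.008,-0.034,-0.0005,0],
  ],
)

```text
time_s: 25.95
tool_pos: [0.5716, -0.0825, 0.0772]
tool_rot: [-180.0, -0.0, -19.5]
force: [0.3, -0.5, -1.5]
grip_width: 0.0178
```

Request:
servo_tool(
  targets=[
    [0,-0.0015,-0.007,0,0],
    [0,-0.003,-0.0135,0,0],
    [0,-0.0045,-0.0205,0,0],
    [0,-0.006,-0.027,0,0],
    [0,-0.008,-0.034,0,0],
  ],
)

```text
time_s: 26.58
tool_pos: [0.5753, -0.0479, 0.0771]
tool_rot: [-180.0, -0.0, -19.5]
force: [0.1, -1.5, -1.1]
grip_width: 0.0179
```

```bash
python3 -c "
from h import *
ovl('scene','s31.png',140,110,180,150,4)
shelfrods()
"
```

```text
tray [  9.9 -28.1] tip z 24.7 t 26.57 F [ 0.1 -1.5 -1.1] dyaw -13.06
c [15.3 -0.7] size [ 16.6 121. ] ang -1.55 n 1382
```

View pics/s31.png

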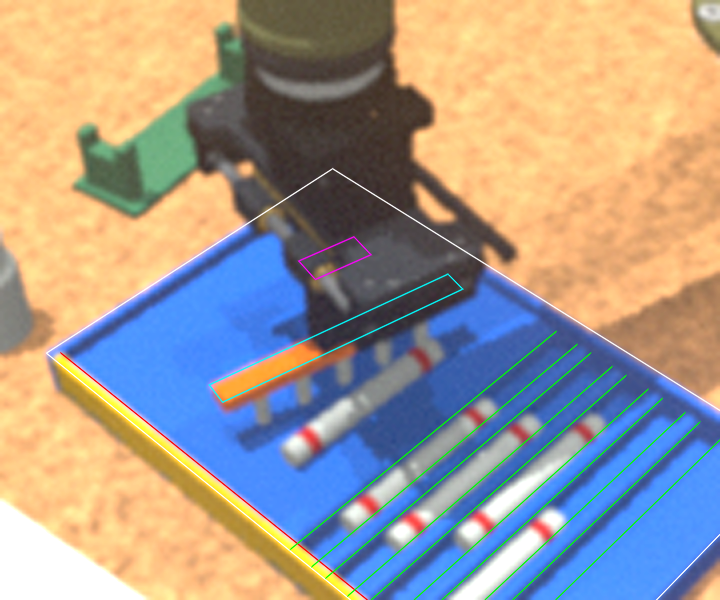

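Request:
servo_tool(
  targets=[
    [0,0.001,0.006,0,0],
    [0,0.001,0.008,-0.025,-0.18],
    [0,0.001,0.008,-0.03,-0.36],
    [0,0.001,0.008,-0.03,-0.54],
    [0,0.001,0.008,-0.03,-0.72],
  ],
)

```text
time_s: 27.35
tool_pos: [0.5734, -0.0573, 0.1073]
tool_rot: [180.0, -0.0, 22.0]
force: [0.4, -0.1, -2.8]
grip_width: 0.0178
```

Request:
servo_tool(
  targets=[
    [0,0,0,0,-0.18],
    [0,0,0,0,-0.36],
    [0,0,0,0,-0.54],
    [0,0,0,0,-0.72],
    [0,0,0,0,-0.816],
  ],
)

```text
time_s: 27.98
tool_pos: [0.5733, -0.0574, 0.1071]
tool_rot: [180.0, 0.0, 68.6]
force: [-0.5, 0.5, -1.5]
grip_width: 0.0179
```

```bash
python3 -c "
from h import *
imaging.read_camera('top')
ovl('scene','s32.png',140,110,180,150,4)
shelfrods()
go((*t2w(11.7,-14.2),.077,75-6.44))
"
```

```text
tray [  8.9 -37.7] tip z 54.7 t 28.02 F [-1.4  0.6 -1.7] dyaw 75.21
c [15.5  1.9] size [ 17.2 121.1] ang -0.64 n 1133
t 28.18 pos [ 0.5734 -0.057   0.1071] rot [1.800e+02 1.000e-02 6.834e+01] F [ 0.2 -0.8 -1.8] g 0.0179
[0.023, -0.0034, 0.0301, -0.004]
```

View pics/s32.png

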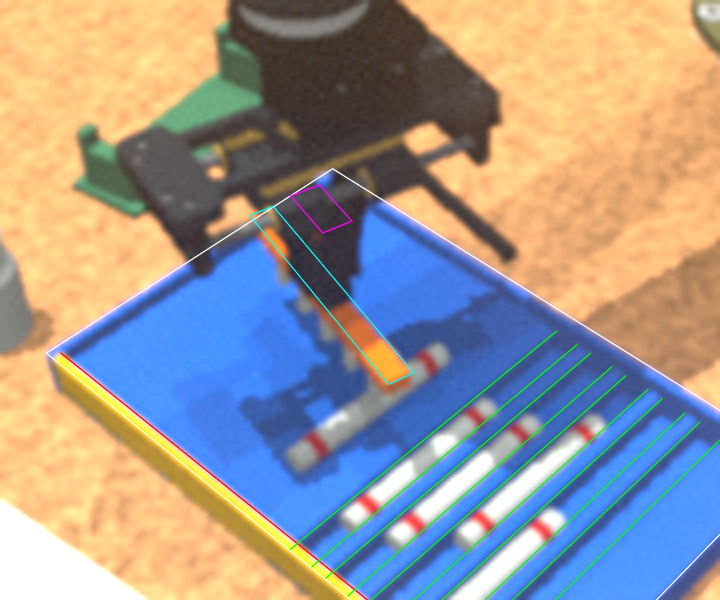

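```bash
python3 -c "
from h import *
shelfrods()
# refine using top cam
r=cam('top');cv2.imwrite('pics/z3.png',cv2.resize(r['frame'][110:230,170:400],None,fx=3.4,fy=3.4))
go((*t2w(11.9,-11.5),.077,75-6.44))
"
```

```text
c [34.   1.5] size [15. 82.] ang 0.0 n 754
c [-28.5   4. ] size [35. 16.] ang 0.0 n 338
t 28.32 pos [ 0.5735 -0.0564  0.1071] rot [180.     0.    68.44] F [ 0.4  0.7 -2.3] g 0.0177
[0.0251, -0.0038, 0.0301, -0.002]
```

Request:
servo_tool(
  targets=[
    [0,0.015,-0.002,0,0],
    [0,0.025,-0.004,0.0,0],
    [0,0.025,-0.004,0.01,0],
    [0,0.025,-0.004,0.02,0],
    [0,0.025,-0.004,0.03,0],
  ],
)

```text
time_s: 28.95
tool_pos: [0.5785, -0.032, 0.076]
tool_rot: [-180.0, 0.0, 68.5]
force: [-0.5, 0.5, -2.1]
grip_width: 0.0179
```

```bash
python3 -c "
from h import *
ovl('scene','s33.png',140,110,180,150,4)
c0=np.array([15.5,2.5])
L=[]
for a in(66,57,48):
    u=np.array([np.cos(np.radians(a)),np.sin(np.radians(a))]); L.append((*t2w(*(c0-14*u)),.077,a-6.44))
go(*L)
"
```

```text
tray [ 11.2 -11.9] tip z 23.6 t 28.95 F [-0.5  0.5 -2.1] dyaw 74.91
t 29.0 pos [ 0.5776 -0.0319  0.0746] rot [-1.7985e+02  9.0000e-02  6.8470e+01] F [-0.5  0.8 -2.5] g 0.0177
[0.0015, -0.0009, -0.0024, 0.156]
[0.002, -0.003, -0.0024, 0.313]
[0.0028, -0.0051, -0.0024, 0.47]
```

View pics/s33.png

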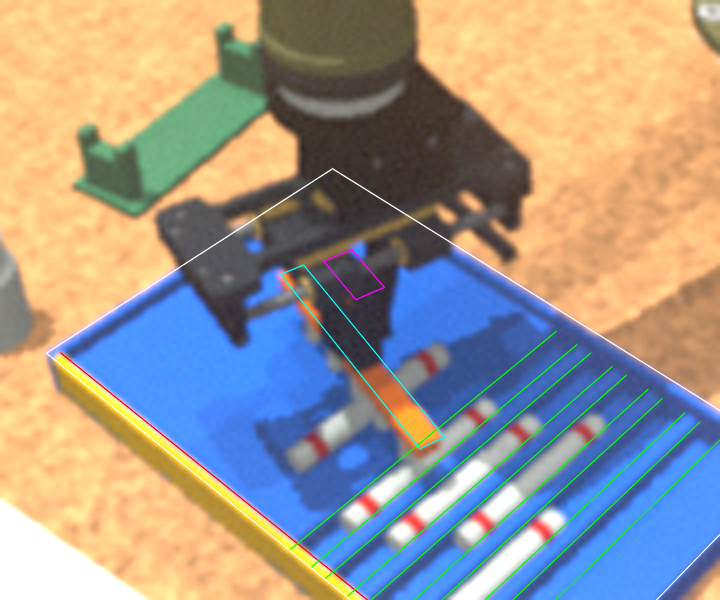

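Request:
servo_tool(
  targets=[
    [0,0.001,-0.001,-0.001,0.14],
    [0,0.002,-0.0025,-0.001,0.27],
    [0,0.0025,-0.004,-0.001,0.4],
    [0,0.003,-0.0055,-0.001,0.5],
  ],
)

```text
time_s: 29.5
tool_pos: [0.5747, -0.0271, 0.0778]
tool_rot: [-180.0, 0.0, 39.6]
force: [0.1, 0.2, -2.3]
grip_width: 0.0178
```

```bash
python3 -c "
from h import *
ovl('scene','s34.png',140,110,180,150,4)
shelfrods()
"
```

```text
tray [ 6.9 -7.4] tip z 25.4 t 29.5 F [ 0.1  0.2 -2.3] dyaw 46.07
c [49.1 -7.4] size [16.9 50.6] ang -11.69 n 583
c [-15.9  12.2] size [14.1 54.5] ang -17.35 n 578
```

View pics/s34.png

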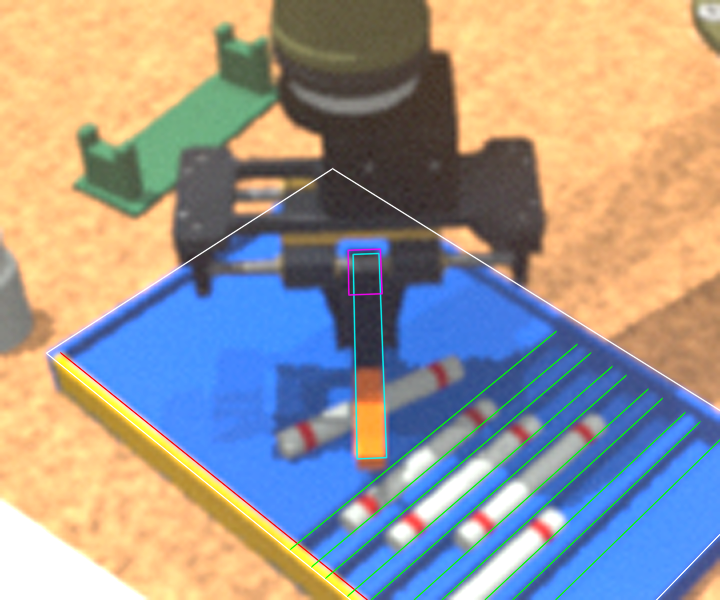

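Request:
servo_tool(
  targets=[
    [0,0,0,-0.025,0],
    [0,0,0,-0.028,0.18],
    [0,0,0,-0.028,0.36],
    [0,0,0,-0.028,0.54],
    [0,0,0,-0.028,0.72],
  ],
)

```text
time_s: 30.28
tool_pos: [0.575, -0.0268, 0.1061]
tool_rot: [-180.0, -0.0, -1.6]
force: [1.2, 0.3, -2.2]
grip_width: 0.018
```

```bash
python3 -c "
from h import *
shelfrods()
go((*t2w(8,-20),.105,-22.44),(*t2w(8,-20),.077,-22.44))
"
```

```text
c [15.3  2.8] size [ 16.6 119.5] ang -16.26 n 1338
t 30.38 pos [ 0.5749 -0.0268  0.106 ] rot [ 1.7999e+02  1.0000e-02 -1.3400e+00] F [-1.2  0.7 -2.1] g 0.0177
[-0.0002, 0.0128, 0.001, 0.368]
[-0.0002, 0.0128, 0.029, 0.368]
```

Request:
servo_tool(
  targets=[
    [0,0,0.012,0,0.184],
    [0,0,0.013,0.002,0.368],
    [0,0,0.013,0.015,0.368],
    [0,0,0.013,0.029,0.368],
    [0,0,0.013,0.029,0.368],
  ],
)

```text
time_s: 31.0
tool_pos: [0.5732, -0.0393, 0.0752]
tool_rot: [179.9, 0.2, -22.3]
force: [0.2, 0.5, -1.8]
grip_width: 0.0177
```

```bash
python3 -c "
from h import *
ovl('scene','s35.png',140,110,180,150,4)
shelfrods()
"
```

```text
tray [  6.8 -19.7] tip z 22.8 t 31.0 F [ 0.2  0.5 -1.8] dyaw -15.86
c [14.4  2.4] size [ 16.7 121.1] ang -14.74 n 1389
```

View pics/s35.png

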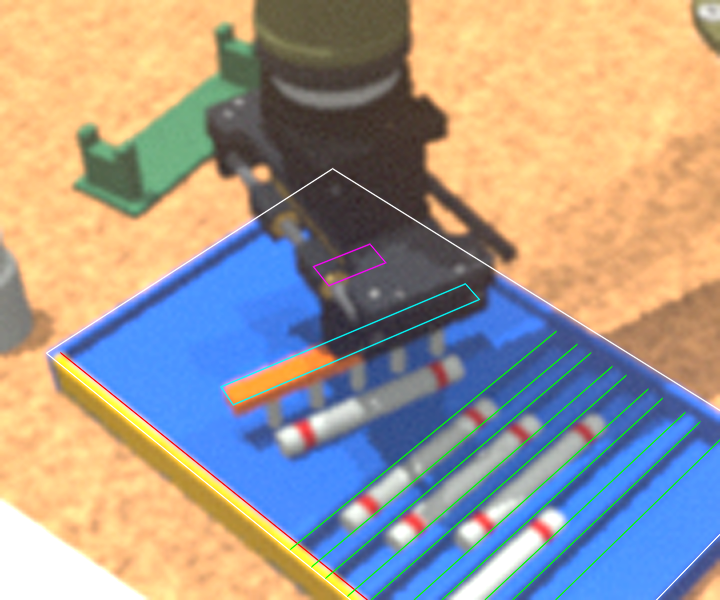

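Request:
servo_tool(
  targets=[
    [0,-0.001,-0.007,-0.001,0],
    [0,-0.002,-0.014,-0.001,0],
    [0,-0.003,-0.021,-0.001,0],
    [0,-0.004,-0.028,-0.001,0],
    [0,-0.005,-0.035,-0.001,0],
  ],
)

```text
time_s: 31.78
tool_pos: [0.5835, -0.0047, 0.0781]
tool_rot: [-180.0, 0.0, -22.5]
force: [0.8, -0.2, -1.1]
grip_width: 0.0179
```

Request:
servo_tool(
  targets=[
    [0,-0.001,-0.007,0,0],
    [0,-0.002,-0.014,0,0],
    [0,-0.003,-0.021,0,0],
    [0,-0.004,-0.028,0,0],
  ],
)

```text
time_s: 32.28
tool_pos: [0.5905, 0.0225, 0.0781]
tool_rot: [-180.0, 0.0, -22.5]
force: [-0.1, -0.4, -2.0]
grip_width: 0.0182
```

```bash
python3 -c "
from h import *
ovl('scene','s36.png',180,150,150,125,5)
shelfrods()
"
```

```text
tray [17.  43.6] tip z 25.7 t 32.27 F [-0.1 -0.4 -2. ] dyaw -16.03
c [28.8 52.7] size [ 23.9 121.4] ang -16.7 n 1529
```

View pics/s36.png

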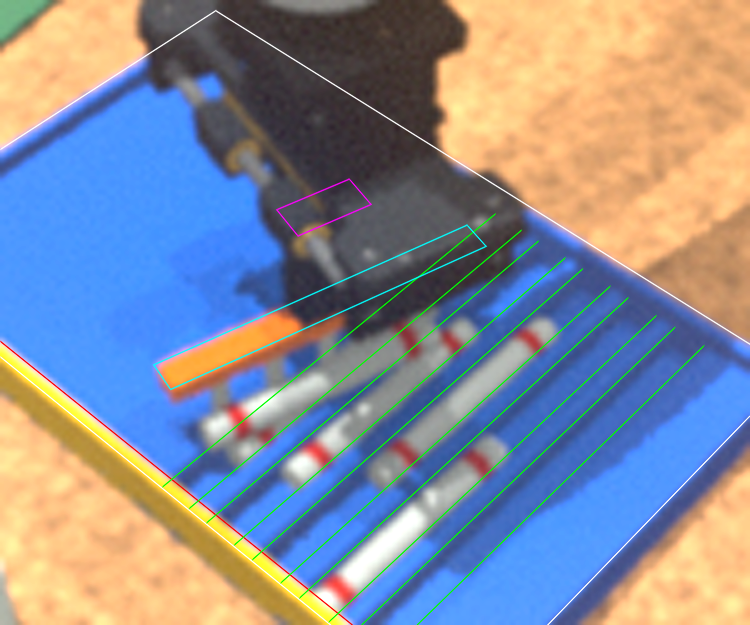

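Request:
servo_tool(
  targets=[
    [0,-0.001,-0.007,0,0],
    [0,-0.002,-0.014,0,0],
    [0,-0.003,-0.021,0,0],
    [0,-0.004,-0.028,0,0],
    [0,-0.005,-0.035,0,0],
  ],
)

```text
time_s: 33.05
tool_pos: [0.5993, 0.0568, 0.0781]
tool_rot: [180.0, 0.0, -22.5]
force: [-0.5, -1.3, -0.9]
grip_width: 0.0176
```

Request:
servo_tool(
  targets=[
    [0,-0.001,-0.007,0,0],
    [0,-0.002,-0.014,0,0],
    [0,-0.003,-0.021,0,0],
    [0,-0.004,-0.028,0,0],
    [0,-0.005,-0.035,0,0],
  ],
)

```text
time_s: 33.67
tool_pos: [0.6081, 0.0909, 0.0781]
tool_rot: [-180.0, -0.0, -22.5]
force: [-0.6, -1.0, -2.1]
grip_width: 0.0176
```

```bash
python3 -c "
from h import *
ovl('scene','s37.png',180,150,160,140,5)
shelfrods()
"
```

```text
tray [ 26.8 113.5] tip z 25.7 t 33.67 F [-0.6 -1.  -2.1] dyaw -16.04
c [ 47.9 119.9] size [ 24.  119.6] ang -16.39 n 1378
```

View pics/s37.png

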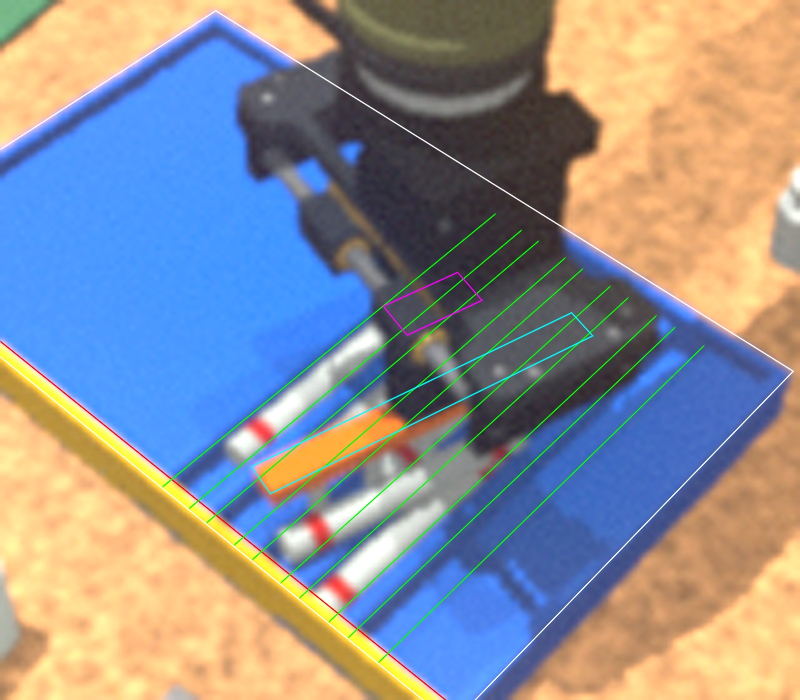

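Request:
servo_tool(
  targets=[
    [0,-0.0023,-0.0066,0,0],
    [0,-0.0046,-0.0133,0,0],
    [0,-0.007,-0.02,0,0],
    [0,-0.008,-0.024,0,0],
  ],
)

```text
time_s: 34.33
tool_pos: [0.6097, 0.117, 0.078]
tool_rot: [-180.0, 0.0, -22.4]
force: [-0.9, 1.0, -1.4]
grip_width: 0.0175
```

```bash
python3 -c "
from h import *
ovl('scene','s38.png',180,150,160,140,5)
shelfrods()
"
```

```text
tray [ 25.5 139.6] tip z 25.6 t 34.33 F [-0.9  1.  -1.4] dyaw -15.98
c [ 60.7 142.7] size [ 25.3 106.2] ang -12.09 n 1397
```

View pics/s38.png

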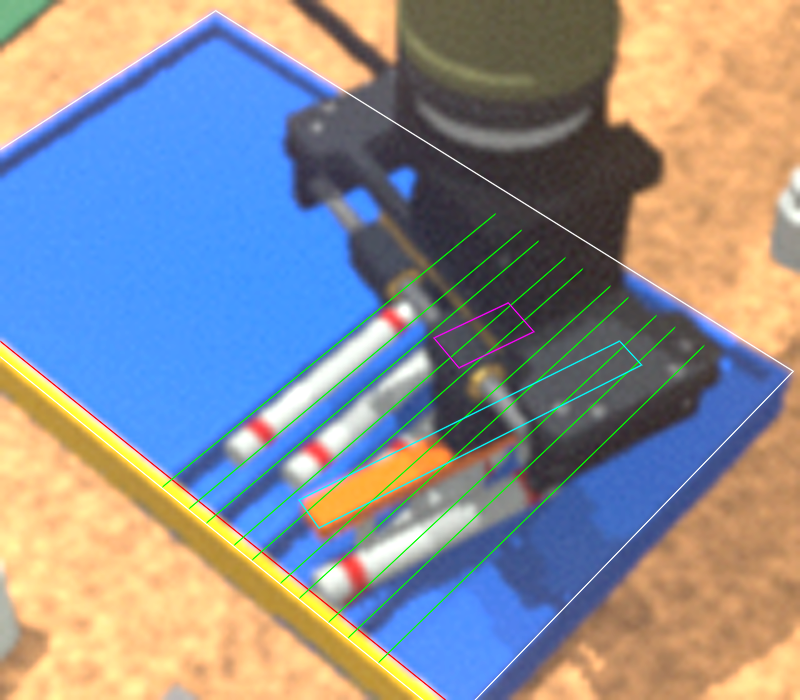

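Request:
servo_tool(
  targets=[
    [0,0.001,-0.003,0,-0.09],
    [0,0.003,-0.006,0,-0.18],
    [0,0.004,-0.009,0,-0.24],
    [0,0.005,-0.011,0,-0.279],
    [0,0.005,-0.012,0,-0.279],
  ],
)

```text
time_s: 35.1
tool_pos: [0.6191, 0.1249, 0.0782]
tool_rot: [-180.0, -0.0, -6.5]
force: [0.3, -0.6, -1.4]
grip_width: 0.018
```

```bash
python3 -c "
from h import *
ovl('scene','s39.png',180,150,160,140,5)
shelfrods()
prof(50,80,118,190,3)
"
```

```text
tray [ 33.9 148.5] tip z 25.8 t 35.1 F [ 0.3 -0.6 -1.4] dyaw -0.07
118 18 [19.8 20.5 21.6]
121 4 [19.5 20.1 20.5]
145 10 [19.6 21.1 22.6]
148 26 [16.2 19.  20.6]
151 14 [18.5 19.7 37.5]
154 21 [20.  21.3 32.5]
157 16 [20.8 21.7 22.3]
160 22 [19.2 20.1 20.8]
163 24 [16.  18.3 19.1]
166 11 [14.7 15.4 18.4]
169 14 [19.1 19.9 20.9]
172 19 [19.9 20.9 22. ]
175 17 [20.2 21.5 22.5]
178 18 [19.8 21.8 22.7]
181 16 [19.8 21.3 22.6]
184 18 [20.9 21.6 22.2]
187 18 [20.2 21.6 22.4]
```

View pics/s39.png

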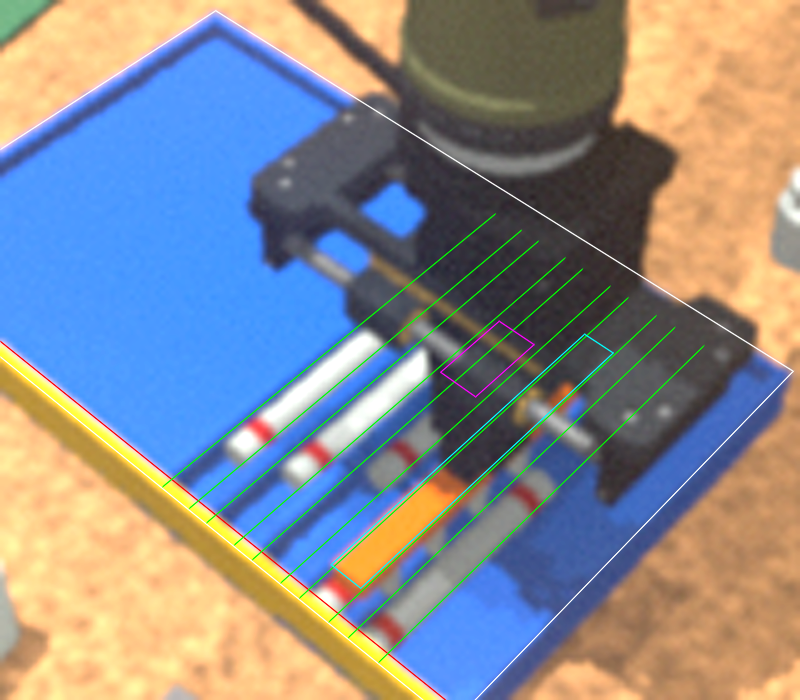

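Request:
servo_tool(
  targets=[
    [0,0,0,-0.025,0],
    [0,-0.02,0.008,-0.04,-0.18],
    [0,-0.05,0.018,-0.04,-0.36],
    [0,-0.08,0.03,-0.04,-0.54],
    [0,-0.11,0.04,-0.04,-0.72],
  ],
)

```text
time_s: 35.92
tool_pos: [0.5041, 0.097, 0.1182]
tool_rot: [180.0, -0.0, 35.1]
force: [-0.0, 0.1, -1.4]
grip_width: 0.0176
```

```bash
python3 -c "
from h import *
go((*t2w(-95,101.5),.105,90-6.44))
print(monitor.get_obs()['qpos'])
"
```

```text
t 35.92 pos [0.5041 0.097  0.1182] rot [ 1.800e+02 -2.000e-02  3.505e+01] F [-0.   0.1 -1.4] g 0.0176
[-0.0176, -0.007, 0.0132, -0.847]
[-48.2388966    6.81112245  36.80816736 110.9780611   -4.55451118
  63.61691024 -64.54455175]
```

Request:
servo_tool(
  targets=[
    [0,-0.005,-0.002,0.004,-0.18],
    [0,-0.01,-0.004,0.008,-0.36],
    [0,-0.017,-0.006,0.013,-0.54],
    [0,-0.018,-0.007,0.013,-0.72],
    [0,-0.018,-0.007,0.013,-0.847],
  ],
)

```text
time_s: 36.55
tool_pos: [0.4861, 0.0929, 0.1051]
tool_rot: [-180.0, -0.0, 83.5]
force: [0.1, 0.8, -0.8]
grip_width: 0.0179
```

Request:
servo_tool(
  targets=[
    [0,0,0,0,0],
    [0,0,0,0,0],
  ],
)

```text
time_s: 36.8
tool_pos: [0.4864, 0.093, 0.1052]
tool_rot: [180.0, -0.0, 83.2]
force: [-0.6, -0.2, -1.8]
grip_width: 0.0177
```

```bash
python3 -c "
from h import *
go((*t2w(-97,101.5),.105,90-6.44))
ovl('scene','s40.png',190,140,155,140,5)
ovl('top','t40.png',170,110,200,150,3.8)
"
```

```text
t 36.8 pos [0.4864 0.093  0.1052] rot [ 1.7999e+02 -1.0000e-02  8.3150e+01] F [-0.6 -0.2 -1.8] g 0.0177
[-0.0005, -0.0026, 0.0002, -0.007]
tray [-94.4 101.9] tip z 52.8 t 36.8 F [-0.6 -0.2 -1.8] dyaw 89.59
tray [-94.3 102. ] tip z 52.8 t 36.85 F [ 0.4 -0.4 -2.3] dyaw 89.62
```

View pics/s40.png

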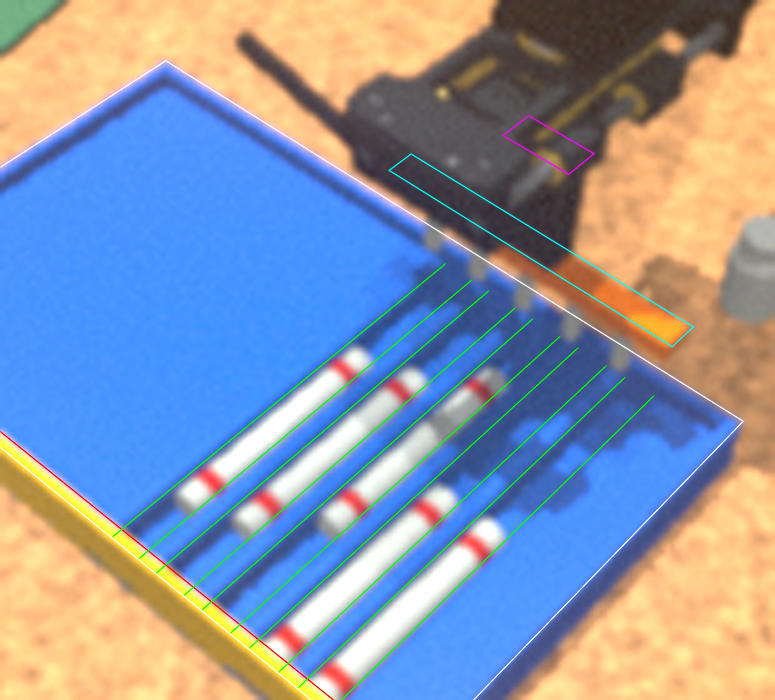

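View pics/t40.png

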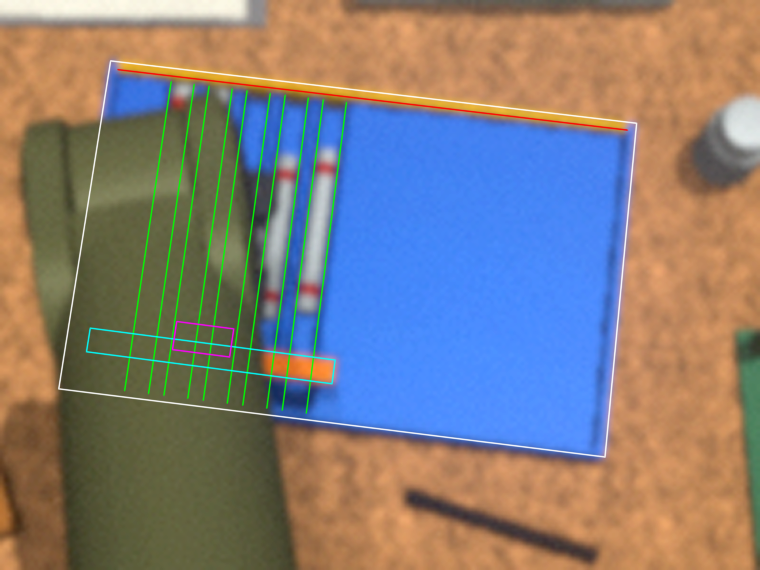

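Request:
servo_tool(
  targets=[
    [0,-0.0005,-0.002,0.01,-0.007],
    [0,-0.0005,-0.002,0.022,-0.007],
    [0,-0.0005,-0.002,0.032,-0.007],
    [0,-0.0005,-0.002,0.042,-0.007],
    [0,-0.0005,-0.002,0.042,-0.007],
  ],
)

```text
time_s: 37.52
tool_pos: [0.4835, 0.0925, 0.062]
tool_rot: [-179.9, 0.1, 83.7]
force: [0.3, 0.7, -1.0]
grip_width: 0.018
```

```bash
python3 -c "
from h import *
ovl('scene','s41.png',190,140,155,140,5)
"
```

```text
tray [-97.1 101.2] tip z 9.6 t 37.52 F [ 0.3  0.7 -1. ] dyaw 90.13
```

View pics/s41.png

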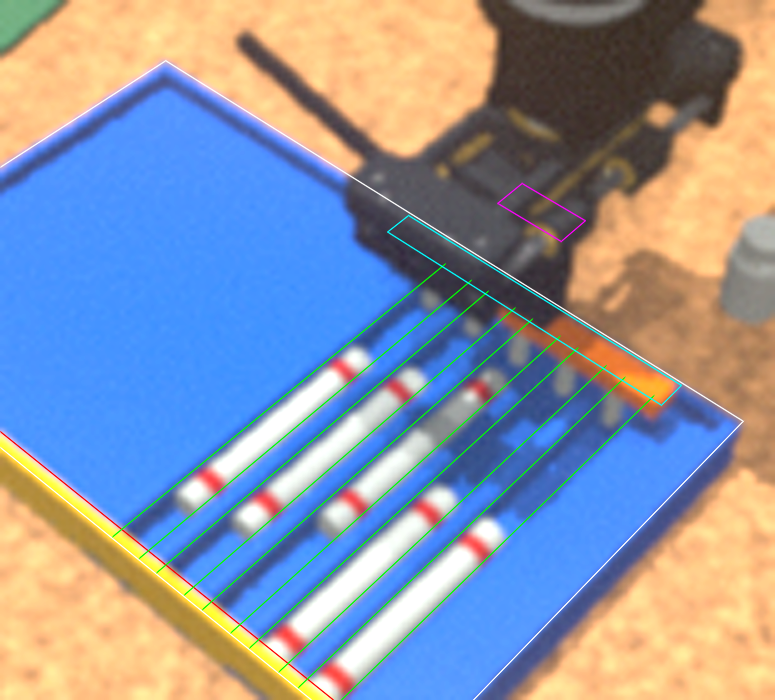

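Request:
servo_tool(
  targets=[
    [0,0,0.008,-0.0005,0],
    [0,0,0.018,-0.0005,0],
    [0,0,0.028,-0.0005,0],
    [0,0,0.038,-0.0005,0],
    [0,0,0.048,-0.0005,0],
  ],
)

```text
time_s: 38.2
tool_pos: [0.5319, 0.0875, 0.0633]
tool_rot: [-179.9, 0.0, 83.7]
force: [-4.7, -0.4, 0.4]
grip_width: 0.0174
```

Request:
servo_tool(
  targets=[
    [0,0,0.008,0,0],
    [0,0,0.016,0,0],
    [0,0,0.023,0,0],
    [0,0,0.029,0,0],
    [0,0,0.033,0,0],
  ],
)

```text
time_s: 38.83
tool_pos: [0.5638, 0.0839, 0.0631]
tool_rot: [-179.8, 0.0, 83.7]
force: [-5.8, 1.4, 1.3]
grip_width: 0.018
```

```bash
python3 -c "
from h import *
ovl('scene','s42.png',170,150,155,130,5)
"
```

```text
tray [-16.4 101.6] tip z 10.7 t 38.83 F [-5.8  1.4  1.3] dyaw 90.12
```

View pics/s42.png

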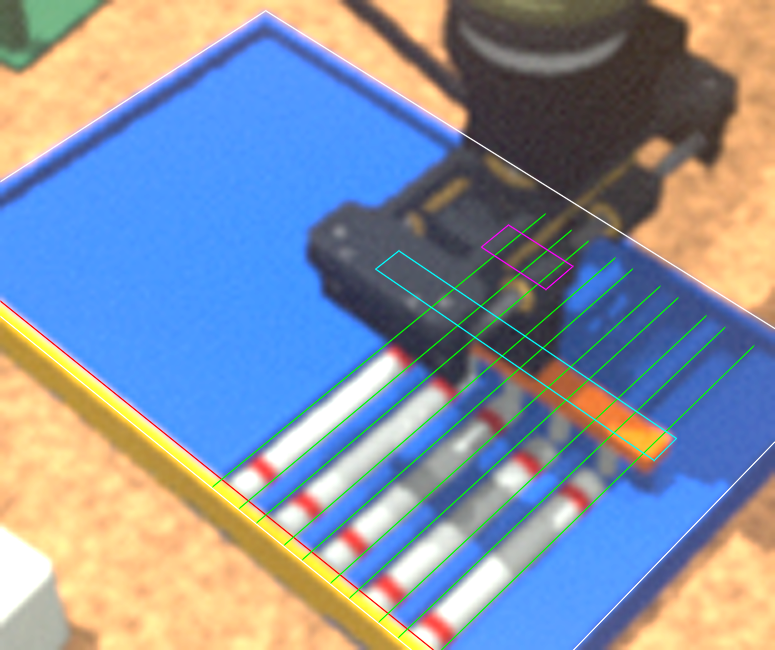

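Request:
servo_tool(
  targets=[
    [0,0,0.003,0,0],
    [0,0,0.006,0,0],
    [0,0,0.009,0,0],
    [0,0,0.012,0,0],
    [0,0,0.014,0,0],
  ],
)

```text
time_s: 39.5
tool_pos: [0.5717, 0.0831, 0.0624]
tool_rot: [-179.1, 0.0, 83.7]
force: [-20.9, 1.0, 11.5]
grip_width: 0.0181
```

```bash
python3 -c "
from h import *
ovl('scene','s43.png',170,150,155,130,5)
"
```

```text
tray [ -8.4 101.7] tip z 10.0 t 39.5 F [-20.9   1.   11.5] dyaw 90.16
```

View pics/s43.png

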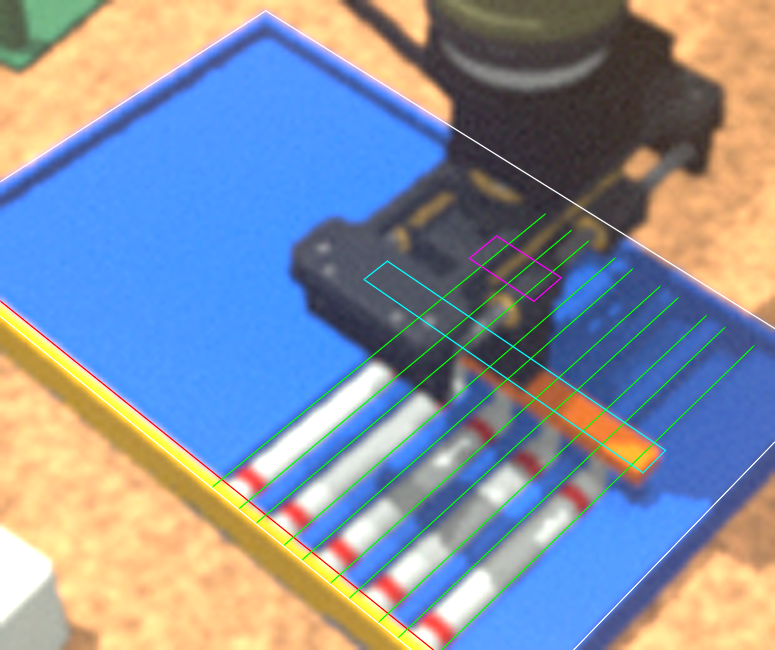

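Request:
servo_tool(
  targets=[
    [0,0,0.002,0,0.03],
    [0,0,0.002,0,0.03],
    [0,0,0.002,0,-0.03],
    [0,0,0.002,0,-0.03],
    [0,0,0.0,0,0],
  ],
)

```text
time_s: 40.17
tool_pos: [0.5716, 0.0832, 0.0612]
tool_rot: [-179.1, 0.1, 83.7]
force: [-13.5, 1.1, 1.1]
grip_width: 0.0177
```

Request:
servo_tool(
  targets=[
    [0,0,-0.015,0,0],
    [0,0,-0.02,-0.01,0],
    [0,0,-0.02,-0.04,0],
    [0,0,-0.03,-0.07,0],
    [0,-0.05,-0.05,-0.08,0.1],
  ],
)

```text
time_s: 40.8
tool_pos: [0.5273, 0.0417, 0.1473]
tool_rot: [179.5, -0.2, 78.2]
force: [0.3, -1.6, -2.2]
grip_width: 0.0179
```

```bash
python3 -c "
from h import *
ovl('scene','s44.png',170,150,155,130,5)
r=cam('top'); cv2.imwrite('pics/t44.png',cv2.resize(r['frame'][110:230,170:400],None,fx=3.4,fy=3.4,interpolation=cv2.INTER_CUBIC))
go((.4402,-.3089,.17,3.59))
print(monitor.get_obs()['qpos'])
"
```

```text
tray [-48.   55.5] tip z 94.9 t 40.8 F [ 0.3 -1.6 -2.2] dyaw 84.66
t 40.9 pos [0.5241 0.032  0.1465] rot [ 1.7972e+02 -4.0000e-02  7.7470e+01] F [ 0.8 -0.4 -1.7] g 0.0177
[-0.3509, -0.0079, -0.0238, 1.29]
[-41.48675141   6.39790452  37.56301622 107.90652828  -4.19130693
  66.78568933 -14.98651665]
```

View pics/s44.png

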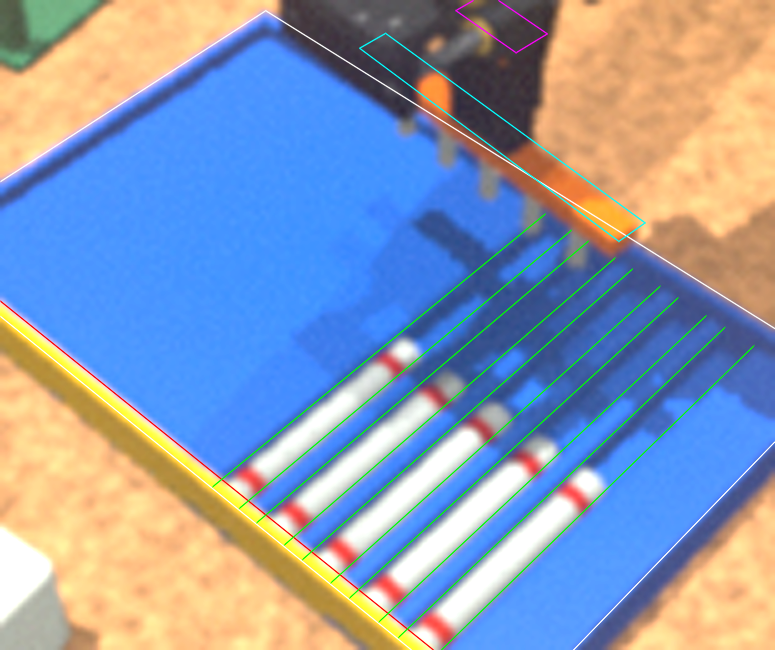

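View pics/t44.png

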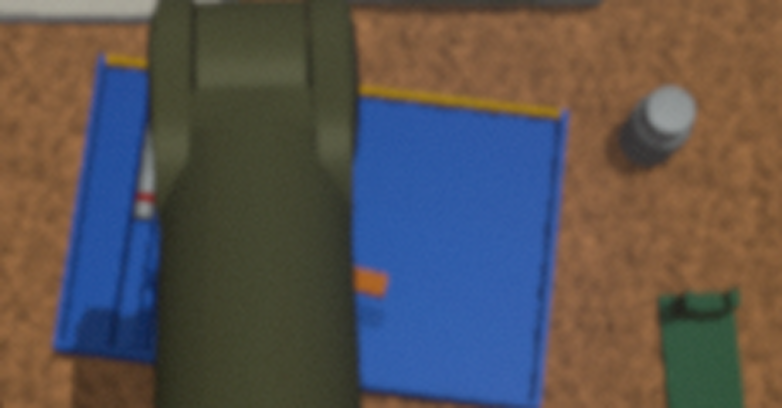

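Request:
servo_tool(
  targets=[
    [0,-0.045,-0.001,-0.01,0.18],
    [0,-0.1,-0.002,-0.02,0.36],
    [0,-0.155,-0.003,-0.023,0.54],
    [0,-0.21,-0.005,-0.023,0.72],
    [0,-0.265,-0.006,-0.023,0.9],
  ],
)

```text
time_s: 41.52
tool_pos: [0.463, -0.2223, 0.1681]
tool_rot: [179.9, -0.2, 26.1]
force: [1.8, 0.1, -2.4]
grip_width: 0.0178
```

```bash
python3 -c "
from h import *
go((.4402,-.3089,.1644,3.59))
"
```

```text
t 41.52 pos [ 0.463  -0.2223  0.1681] rot [179.86  -0.24  26.05] F [ 1.8  0.1 -2.4] g 0.0178
[-0.0585, 0.0678, 0.0036, 0.392]
```

Request:
servo_tool(
  targets=[
    [0,-0.03,0.035,0.002,0.18],
    [0,-0.055,0.063,0.004,0.36],
    [0,-0.0585,0.068,0.004,0.392],
    [0,-0.0585,0.068,0.004,0.392],
    [0,-0.0585,0.068,0.004,0.392],
  ],
)

```text
time_s: 42.15
tool_pos: [0.4413, -0.3053, 0.1628]
tool_rot: [-180.0, -0.1, 4.1]
force: [0.0, 0.2, -1.5]
grip_width: 0.0174
```

```bash
python3 -c "
from h import *
go((.4402,-.3089,.1644,3.59))
ovl('scene','s45.png',100,40,190,160,4)
r=cam('top'); cv2.imwrite('pics/t45.png',cv2.resize(r['frame'][110:270,170:400],None,fx=3.4,fy=3.4,interpolation=cv2.INTER_CUBIC))
go((.4402,-.3089,.1644,3.59))
"
```

```text
t 42.15 pos [ 0.4413 -0.3053  0.1628] rot [-1.7997e+02 -6.0000e-02  4.1300e+00] F [ 0.   0.2 -1.5] g 0.0174
[-0.0014, 0.0035, -0.0016, 0.009]
tray [ -94.5 -298.9] tip z 110.4 t 42.15 F [ 0.   0.2 -1.5] dyaw 10.57
t 42.25 pos [ 0.4411 -0.3053  0.1626] rot [-1.7997e+02 -4.0000e-02  4.1200e+00] F [-0.8 -0.6 -2. ] g 0.0176
[-0.0012, 0.0035, -0.0018, 0.009]
```

View pics/s45.png

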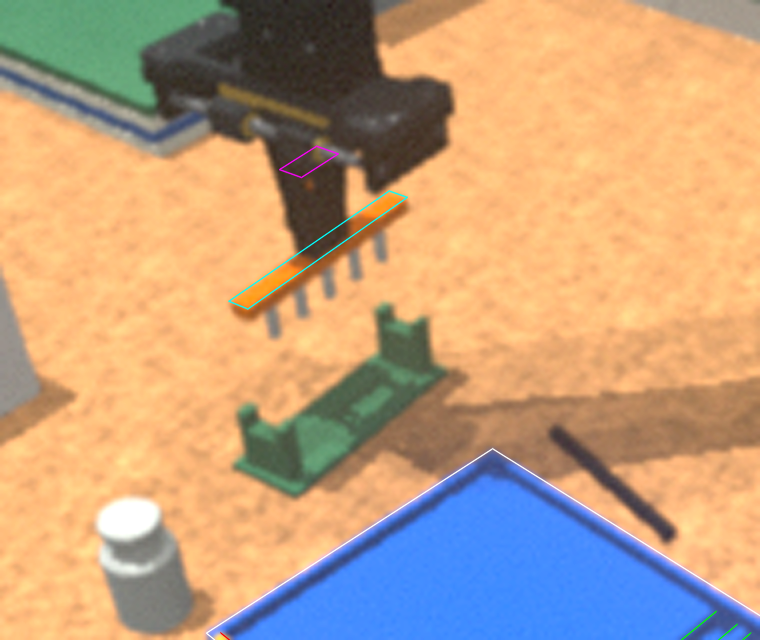

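View pics/t45.png

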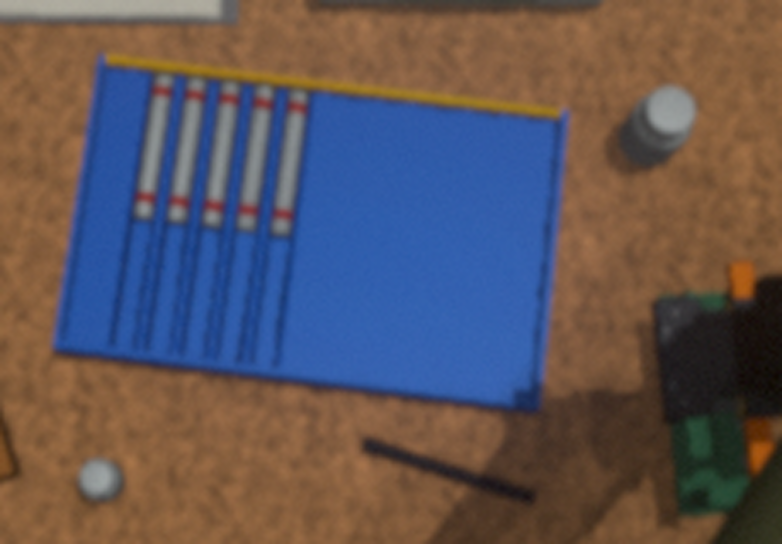

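Request:
servo_tool(
  targets=[
    [0,-0.0012,0.0035,0.0,0.009],
    [0,-0.0012,0.0035,0.03,0.009],
    [0,-0.0012,0.0035,0.055,0.009],
    [0,-0.0012,0.0035,0.07,0.009],
    [0,-0.0012,0.0035,0.07,0.009],
  ],
)

```text
time_s: 42.88
tool_pos: [0.4387, -0.3099, 0.0918]
tool_rot: [-180.0, 0.1, 3.4]
force: [0.9, -0.7, -1.0]
grip_width: 0.0175
```

```bash
python3 -c "
from h import *
go((.4402,-.3089,.0644,3.59))
ovl('scene','s46.png',140,60,120,130,4)
"
```

```text
t 42.88 pos [ 0.4387 -0.3099  0.0918] rot [-1.7997e+02  1.1000e-01  3.4300e+00] F [ 0.9 -0.7 -1. ] g 0.0175
[0.0016, -0.0009, 0.0274, -0.003]
tray [ -96.5 -303.7] tip z 39.4 t 42.88 F [ 0.9 -0.7 -1. ] dyaw 9.87
```

View pics/s46.png

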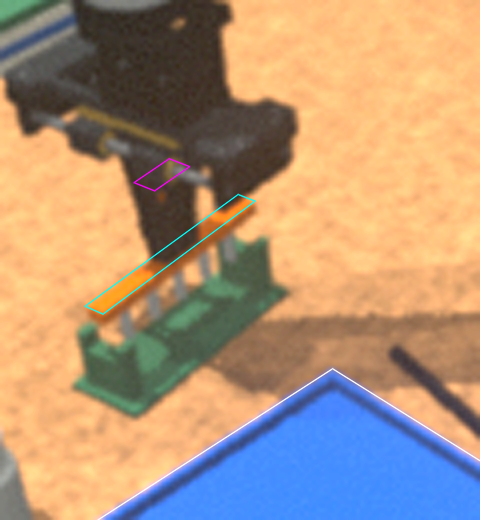

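Request:
servo_tool(
  targets=[
    [0,0.001,-0.0005,0.008,-0.002],
    [0,0.001,-0.0005,0.016,-0.002],
    [0,0.001,-0.0005,0.022,-0.002],
    [0,0.001,-0.0005,0.0265,-0.002],
    [0,0.001,-0.0005,0.0275,-0.002],
  ],
)

```text
time_s: 43.55
tool_pos: [0.44, -0.3096, 0.0647]
tool_rot: [-180.0, 0.0, 3.5]
force: [-0.2, 0.3, -2.0]
grip_width: 0.0178
```

```bash
python3 -c "
from h import *
go((.4402,-.3089,.0644,3.59))
ovl('scene','s47.png',140,60,120,130,4)
"
```

```text
t 43.55 pos [ 0.44   -0.3096  0.0647] rot [-1.7999e+02  3.0000e-02  3.5300e+00] F [-0.2  0.3 -2. ] g 0.0178
[0.0002, -0.0007, 0.0003, -0.001]
tray [ -95.2 -303.3] tip z 12.3 t 43.55 F [-0.2  0.3 -2. ] dyaw 9.97
```

View pics/s47.png

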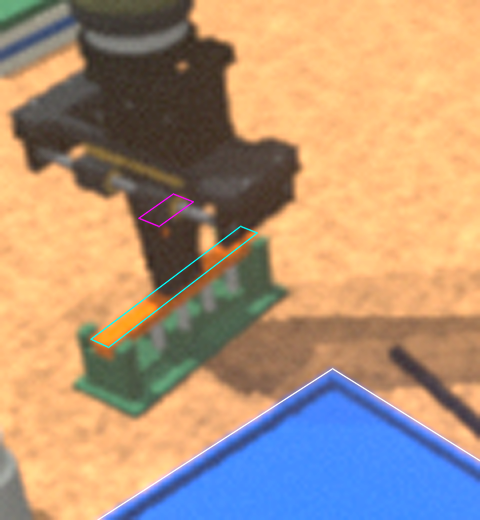

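Request:
servo_tool(
  targets=[
    [0,0,0,0.0005,0],
    [0,0,0,0.001,0],
    [0,0,0,0.001,0],
  ],
)

```text
time_s: 43.98
tool_pos: [0.4404, -0.3096, 0.0642]
tool_rot: [-180.0, -0.0, 3.5]
force: [-0.1, -0.7, -1.5]
grip_width: 0.0176
```

Request:
servo_tool(
  targets=[
    [0,0,0,0.0007,0],
    [0,0,0,0.0007,0],
  ],
)

```text
time_s: 44.22
tool_pos: [0.4404, -0.3097, 0.0635]
tool_rot: [-180.0, -0.0, 3.5]
force: [-0.1, -0.3, -1.5]
grip_width: 0.0176
```

Request:
servo_tool(
  targets=[
    [0,0,0,0.0007,0],
    [0,0,0,0.0012,0],
    [0,0,0,0.0012,0],
  ],
)

```text
time_s: 44.6
tool_pos: [0.4404, -0.3097, 0.0634]
tool_rot: [-179.9, -0.0, 3.5]
force: [-2.8, 2.2, 9.5]
grip_width: 0.0176
```

```bash
python3 -c "
from h import *
ovl('scene','s48.png',140,60,120,130,6)
"
```

```text
tray [ -94.9 -303.4] tip z 11.0 t 44.6 F [-2.8  2.2  9.5] dyaw 9.97
```

View pics/s48.png

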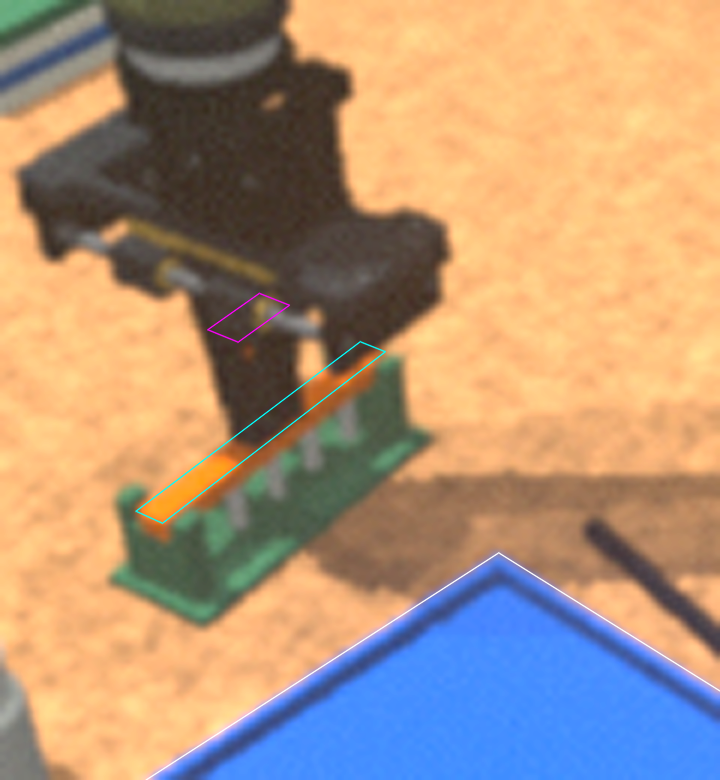

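Request:
servo_tool(
  targets=[
    [0,0,0,-0.0008,0],
    [60,0,0,-0.0008,0],
    [60,0,0,-0.0008,0],
    [60,0,0,-0.0008,0],
    [60,0,0,-0.0008,0],
  ],
)

```text
time_s: 45.28
tool_pos: [0.4403, -0.3097, 0.0629]
tool_rot: [180.0, 0.0, 3.5]
force: [-0.1, -0.8, 0.5]
grip_width: 0.0482
```

Request:
servo_tool(
  targets=[
    [60,0,0,0,0],
    [60,0,0,-0.02,0],
    [60,0,0,-0.06,0],
    [60,0,0,-0.1,0],
    [60,0,0,-0.14,0],
  ],
)

```text
time_s: 45.9
tool_pos: [0.4402, -0.3101, 0.2056]
tool_rot: [180.0, -0.1, 3.5]
force: [0.7, 0.3, 0.7]
grip_width: 0.0524
```

```bash
python3 -c "
from h import *
go((.3,-.45,.2,3))
overlay('scene','s49.png',140,60,120,130,6,(.440,-.310,3.5,.012))
"
```

```text
t 45.9 pos [ 0.4402 -0.3101  0.2056] rot [ 1.7998e+02 -9.0000e-02  3.4900e+00] F [0.7 0.3 0.7] g 0.0524
[-0.1485, 0.1311, 0.0054, 0.009]
```

View pics/s49.png

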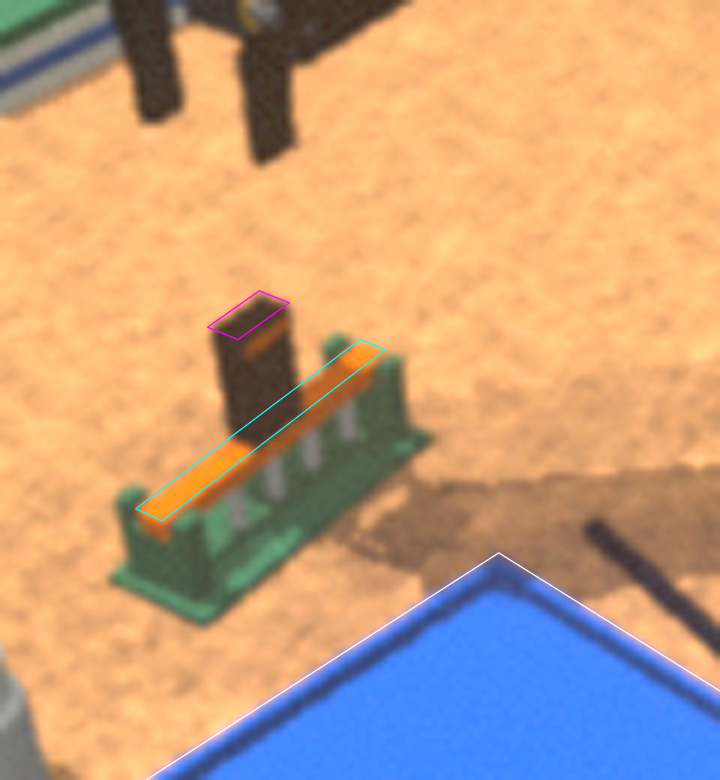

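Rake is seated on the stand as before. Final check of rods and bystanders.

```bash
python3 -c "
from h import *
r,m=rods()
P=cloud(cam('scene'));W=P.reshape(-1,3);d=(W[:,:2]-O)*1000;tx=d@EX;ty=d@EY
for i in range(5):
    y=101.5+28*(i-2); s=(abs(ty-y)<3)&(W[:,2]>.019)&(W[:,2]<.03)&(abs(tx)<114); print('groove',i+1,'rod x',np.round([tx[s].min(),tx[s].max()],1),'top z',np.round(1000*np.median(W[s,2]),1))
overlay('top','t50.png',180,110,230,160,3.4,(.440,-.310,3.5,.012))
for l in ['weight_large','weight_mid','weight_small','pen']:
    for n in('scene','top'):
        o=pinpoint(n,l); print(l,n,[(np.round(k['at'],1).tolist(),round(k['confidence'],2)) for k in o[:1]])
print(monitor.get_obs()['time_s'])
"
```

```text
rod blob n 4015 tray c [ 54.9 157.1] size [ 17.3 122.4] ang -0.02 z 0.014
rod blob n 4023 tray c [ 55.  129.6] size [122.1  17.5] ang 0.23 z 0.014
rod blob n 4009 tray c [ 55.1 101.5] size [121.8  17.5] ang 0.14 z 0.014
rod blob n 3949 tray c [55.4 73.5] size [ 16.8 121.3] ang -0.16 z 0.014
rod blob n 3950 tray c [55.  45.3] size [ 16.8 122. ] ang -0.03 z 0.014
groove 1 rod x [-114.   110.1] top z 20.8
groove 2 rod x [-113.9  109.7] top z 21.0
groove 3 rod x [-113.3  109.6] top z 21.2
groove 4 rod x [ -4.6 111. ] top z 21.0
groove 5 rod x [-113.7  110.8] top z 21.0
weight_large scene [([139.7, 189.5], 0.69)]
weight_large top [([363.6, 149.8], 0.84)]
weight_mid scene [([343.7, 321.2], 0.7)]
weight_mid top [([149.2, 149.8], 0.74)]
weight_small scene [([340.5, 202.7], 0.59)]
weight_small top [([202.0, 250.3], 0.67)]
pen scene [([249.9, 160.8], 0.65)]
pen top [([299.9, 250.0], 0.53)]
46.5
```

View pics/t50.png

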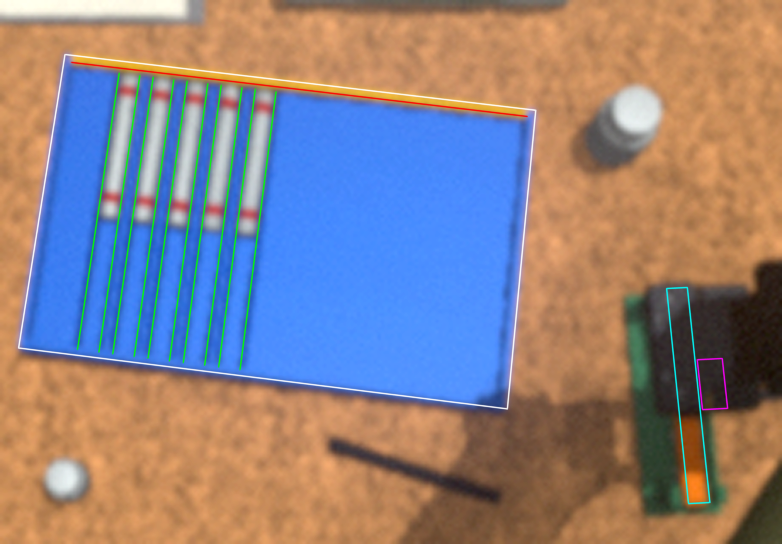

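All five rods' centres are at x≈55.0±0.3 mm, as a rod against the stop should be (115−60). The weights and pen are unmoved. Handing in.

```bash
python3 -c "
from h import *
print(ticket.sign_off())"
```

```text
the job is handed in; nothing more can be done
None
```

All five rods are in the grooves, one to a groove, and every rod lies against the yellow stop. The rake is back on its stand, and I handed the job in at about 46.5 s of the 67 s.

**How it went:**
- **First two rods:** the first dropped straight into groove 1. The second jammed against it at up to about 26 N of sideways push. I rolled it across into groove 2 with the tine tips on its top.
- **Last two rods:** I combed these across askew so they bridged the filled grooves, then straightened them into grooves 4 and 5. The third rod caught on the stop at one point, so I worked it free with the rake. I turned the fourth askew by straddling it with the tines.
- **Final comb:** I turned the rake 90° and combed all five along the grooves, pressing them against the stop at about 21 N.

**Last checks:**
- **Rods:** centres are at x = 54.9 to 55.4 mm in the tray frame, where 55 means touching the stop. Their y positions are within 0.5 mm of the groove centres, and they lie level with the ridge tops.
- **Rake:** it had slid about 1 mm up in the grip. I lowered it until it touched the stand before letting go. The camera view shows it seated where it started.
- **Weights and pen:** they show at the same pixels as at the start, within the detectors' 1–3 pixel scatter.
- **Failed check:** a depth-based reading of the rod ends picked up ridge and wall points as well, so its x ranges were no use. The colour-based positions above and the pictures agree with each other.

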